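# Set the pack-present switch of a charging cradle

## Task

Set the pack-present switch of the charging cradle to the large battery pack: put the pack gently into the cradle, upright and with its contact end fully home against the contact block, then slide the roller lever switch up to the pack's other end just until you feel it click. Do not press the lever on into its overtravel at any time; leave the switch standing there, clicked, with the pack home, and leave the other things on the counter where they are.

Things in the scene. Friction and masses are not known exactly. Their poses are not given: they have to be found in the camera images.
- cradle: Charging cradle fixed to the counter: aluminium plate 100 x 352 x 8 mm, long along its y. Origin: centre of its underside, z up, -x about towards the robot. +y half: bed for the pack between two side rails 68 mm apart inside, 22 mm high above the plate, open above and towards -y. +y end: grey contact block 92 mm wide, 60 mm high above the plate. -y half: slide bar along y carrying the switch.
- seat (a point): Where the pack's centre lies when the pack is fully home in the bed: 44 mm above the counter (36 mm above the plate), 65 mm from the contact block's face, mid-way between the side rails. Axes as the cradle's.
- stop_face (a point): Middle of the contact block's face, which looks along -y of the cradle, 44 mm above the counter. Axes as the cradle's. The pack is home when its contact end touches this face.
- pack_centre (a point): Centre of the large black battery pack (loose, upright, about 0.45 kg): a box 58 mm wide (own x) x 130 mm long (own y) x 72 mm high, this point half-way up. On its top is the round twist-lock socket, 42 mm in diameter and 15 mm high, 22 mm off centre towards -y. Grasp it across its 58 mm width, from above. Its +y points within about 30 degrees of the cradle's +y at the start.
- pack_contacts (a point): Middle of the pack's contact end (own +y end, 65 mm from its centre, with two brass strips), half-way up. This end goes against the contact block; the switch's roller meets the plain end, low down.
- switch (a point): Roller lever switch: upright grey housing 34 mm wide (x) x 38 mm deep (y), top 122 mm above the counter. This point is on its upright axis, 20 mm below the top: grip it here from above across the 34 mm. Axes as the cradle's. Its saddle (56 x 62 mm) slides along the cradle's y with a steady friction of about 9 N and stays where it is left; +y is towards the pack; it can move from there up to the pack.
- lever_hinge (a point): Hinge of the switch's lever, on the +y side of the housing, 28 mm ahead of its axis, 88 mm above the counter. The lever hangs from it, leans out to +y and ends in a white roller, 16 mm in diameter, about 36 to 48 mm above the counter. At rest the roller's front is 50 to 70 mm ahead of the housing's axis; how much is not known, as each lever is bent by hand. Pressed, the roller moves to -y.
- plunger (a point): Where the lever bears on the switch's plunger, 12 mm along it from the hinge. Its y in switch axes: 33.2 mm at rest, 31.55 at the click, 30.5 at the overtravel limit. Pushing on the saddle takes, on top of friction, 2 N at touch, rising to 6 to 8 N, then dropping some 3 N within 4 mm: that drop, 6 to 8 mm after touch, is the click; then it rises again. Over 4 mm past the click is overtravel.
- short_pack: Bystander to leave alone: a smaller black pack, 58 x 88 x 46 mm, with a white flat connector and no round socket. Origin at the centre of its underside.
- adapter: Bystander to leave alone: a yellow polymer adapter plug standing upright, 48 mm in diameter, 78 mm high. Origin at the centre of its underside.
- grommet: Bystander to leave alone: a red rubber grommet lying flat, 66 mm in diameter, 20 mm high. Origin at the centre of its underside.
- crimp_tool: Bystander to leave alone: a steel crimp tool lying flat, 200 x 75 mm, 20 mm high. Origin at the centre of its underside.
- base_plate: Bystander to leave alone: a translucent white sonde base plate, 96 x 136 mm, 17 mm high over its standoffs. Origin at the centre of its underside.
- multimeter: Bystander to leave alone: a dark grey hand multimeter lying flat, 76 x 150 x 34 mm. Origin at the centre of its underside.
Things that resemble listed ones, but are neither listed nor needed, are in the scene too. What is shaped like the part that bears pack_centre but blue or purple is not meant.

How it is judged:
On the way, in this order (a step that is already met when the one before it is completed fails the run):
1. the pack stands in the cradle's bed, contact end home against the contact block (y of pack_contacts in the frame of stop_face above -0.003 m and x of pack_centre in the frame of seat between -0.007 and 0.007 m and z of pack_centre in the frame of seat between -0.004 and 0.004 m and angle between pack_centre's own z axis and vertical below 0.06 rad and angle between the y axis of pack_centre and the y axis of seat, either way round below 0.1 rad), for 0.3 s.
2. the switch has clicked with the pack home (all of step 1 and y of plunger in the frame of switch below 0.03155 m), for 0.3 s.
At the end, for the whole second after the job is handed in: Pack at rest, upright and lengthwise (0.1 rad) in the bed, down on the plate, contact end within 3 mm of the contact block; switch left where the lever is pressed past the click (plunger point at less than 31.55 mm) but short of overtravel (more than 30.5 mm) (all of step 2 and y of plunger in the frame of switch above 0.0305 m and linear speed of pack below 0.02 m/s); the robot touches nothing.
It fails at once if the lever is pressed into overtravel (plunger point nearer than 30.5 mm to the housing's axis) (y of plunger in the frame of switch below 0.0305 m).
It fails at once if the pack is dropped (falls free of the fingers, faster than 0.5 m/s: some 13 mm of fall) (linear speed of pack above 0.5 m/s and contact force between the fingers and pack below 0.5 N).
It fails at once if any of the other things on the counter is pushed more than 30 mm from its place (distance of any of short_pack, adapter, grommet, crimp_tool, base_plate, multimeter from where it was at the start of the episode above 0.03 m).
It also fails if it takes over 72 s, if anything falls off the work surface, if the arm or the gripper's body presses on something with over 40 N, if the wrist force passes 120 N, or if a joint passes its speed limit or range.

## Robot

A 6-joint arm with a two-finger parallel gripper is mounted at the origin on the work surface. World frame = base frame: x ahead of the robot, y to its left, z up, the work surface at z = 0. Lengths are in m, angles in rad, forces in N, time in s.
With the tool pointing down it reaches from about 0.3 to 1 m from the base axis. Payload 5.1 kg.
Tool frame: the origin (TCP) lies at the very end of the fingers, on their centre line; the grasp point (between the pads) lies 19 mm behind it; z points along the fingers, y is the direction in which the jaws open and shut (so a half turn about z gives the same grasp; the last joint's range is limited). The gripper opens to 95 mm and grips with 3 to 60 N. Pads are 20 mm wide; open, the fingers measure 119 mm over their backs; the gripper's body (75 mm by 180 mm) begins 59 mm behind the grasp point.
Start: joints at [1.198, 0.124, 1.65, -0, 1.367, -0.083], TCP at [0.186, 0.623, 0.215] pointing down, gripper open.
Joint ranges: [-2.61, 2.61], [-1.02, 2.33], [0.03, 2.71], [-1.35, 4.49], [0.32, 2.68], [-2.91, 2.91]. Speed limits (rad/s): [2.57, 2.57, 3.14, 3.14, 3.14, 3.14].

## Interface

Orientations are given as [roll, pitch, yaw] about the fixed x, y, z axes, in that order (R = Rz(yaw) Ry(pitch) Rx(roll)).
In Python, from station import * gives the robot as it stands.
- The arm moves only by the tool drive_tool, never from a script. Its argument "plan" is a list of rows, each an object of numbers: "dx", "dy", "dz": the shift along the tool's x, y, z in m; "turn": the turn about the tool's z in rad. A call has exactly 10 rows; each row shifts and turns the pose as measured when the row begins, along the tool's axes as they then stand; what a row does not reach is not made up. A row lasts 1/8 s, in which the tool goes at most 62.5 mm and 10.7 degrees, less where a joint would pass 70% of its speed; a pose out of reach is approached as far as the arm can. A call with a gripper value outside its range is refused whole. "fingers" is the gripper command: -1 is fully open, 1 is shut, values between are in proportion, set as the call begins (left out, the last holds). The fingers move at their own pace and stop on an object; "force" is the grip in N (left out, the last holds). Time passes only in rows, so rows that do not move let the fingers close, or fill a call up. It gives the time, the measured TCP pose, the force and the opening at its end, in the units of the state.
- get_state(): the state, without advancing time (a new reading comes with each control period).
- grab_frame(name): name is "scene" or "top" or "wrist"; returns a dict with "frame" (384x512x3 uint8, blue, green, red), "fx", "fy", "cx", "cy" (pixels), "rvec" (rotation vector, rad) and "tvec" (3), from world to camera coordinates, as OpenCV has them. Camera axes: x right, y down, z forward; pixel columns grow to the right and rows downward; lengths in m; the calibration is good to about 2 mm. A picture is of the moment at which its call begins. There is no depth.
- close_job(): hands the job in, once; it reports no verdict.
The state is a dict: "clock": time; "joint_positions": joint angles; "joint_vel": joint speeds; "joint_torque": joint torques, N m; "ee_pos": TCP position; "tcp_rot": TCP orientation; "force": force on the tool from outside, world axes, zero at the start; "wrist_torque": the same for the moment, N m; "gripper_width": finger opening in m.
Only numpy, scipy, OpenCV 4.12 (cv2) and the standard library are available. Lean on these libraries where they do the work, as an engineer would, in place of code of your own. Each camera call takes 0.05 s, during which the arm holds its last target.

## Working session

There is one attempt and no reset: what is moved stays moved. The work goes in short steps, Python scripts to look and compute and a tool call to move; the robot and the scene stay as the last step left them, time stands still between calls to the robot, and variables do not carry over. Pictures are saved under pics/ and viewed, and the job is handed in when it is done.

Besides the shell and the picture viewer there is one more tool, called by a JSON object that holds its "fn" and its "kwargs". drive_tool: Moves the arm, as the interface text tells. Its arguments: {"type":"object","properties":{"plan":{"type":"array","items":{"type":"object","properties":{"dx":{"type":"number"},"dy":{"type":"number"},"dz":{"type":"number"},"turn":{"type":"number"}}}},"fingers":{"type":"number"},"force":{"type":"number"}},"required":["plan"]}

```bash
ls; mkdir -p pics; python3 - <<'E'
from station import *
import cv2
for n in ["scene","top","wrist"]:
    f=grab_frame(n); cv2.imwrite(f"pics/{n}0.png",f["frame"]); print(n,f["fx"],f["cx"],f["cy"],f["rvec"],f["tvec"])
print(get_state())
E
```

```text
pics
scene 397.8673892783017 250.8415300698873 190.66279348143473 [ 1.98707635  1.70203591 -0.56496955] [-0.11327313 -0.38681118  1.48362948]
top 488.58965825415305 257.03660645861703 193.62595143685493 [ 2.2004516  -1.98928473  0.23064716] [-0.00956275  0.5567318   1.33068826]
wrist 339.62531851908915 253.31527671178307 189.4321953245876 [-2.33927845 -1.74037353 -0.23605946] [-0.65019789 -0.02796888  0.390619  ]
{'clock': 0.15, 'joint_positions': array([ 1.19838178e+00,  1.24318250e-01,  1.65133711e+00,  2.24472205e-05,
        1.36752342e+00, -8.25956513e-02]), 'joint_vel': array([ 0.00064696, -0.00075251, -0.00383429,  0.00095194, -0.00166127,
       -0.00104219]), 'joint_torque': array([ 7.70895367e-04, -4.18191862e+01, -3.60471010e+01,  7.74875376e-02,
        4.69756743e-02, -1.27365461e-04]), 'ee_pos': array([0.18559397, 0.6224228 , 0.21370713]), 'tcp_rot': array([-3.14001375e+00, -1.52761013e-04,  2.85176909e+00]), 'force': array([ 1.30168476,  0.41839723, -0.08774467]), 'wrist_torque': array([ 0.0274685 , -0.0048552 , -0.00454921]), 'gripper_width': 0.0949700250080464}
```

View pics/scene0.png

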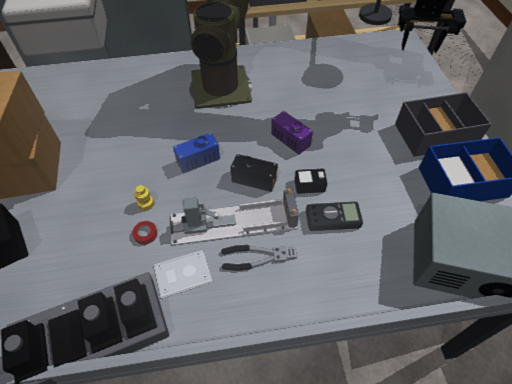

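View pics/top0.png

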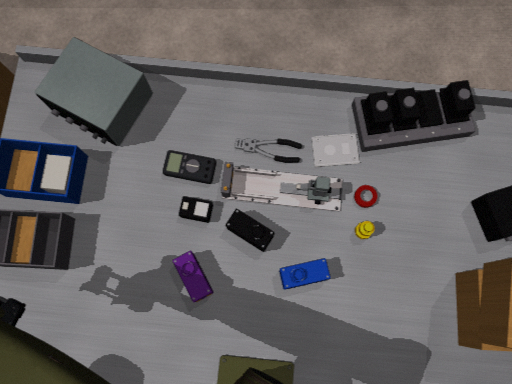

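View pics/wrist0.png

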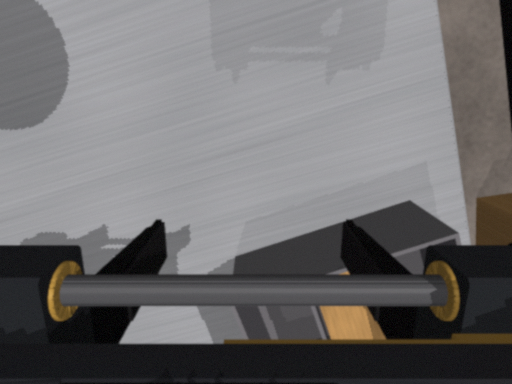

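The scene shot shows the cradle at (170–295, 190–240), the black pack at (254,172) and the short pack at (311,181). In the top view the contact block is at (228,180), the switch at (320,188) and the pack at (250,230). Next I'll enlarge both.

```bash
cat > h.py <<'E'
import cv2, numpy as np
from station import *
def cam(f):
    K=np.array([[f["fx"],0,f["cx"]],[0,f["fy"],f["cy"]],[0,0,1]]); R=cv2.Rodrigues(np.array(f["rvec"],float))[0]
    return K,R,np.array(f["tvec"],float)
def back(f,uv,z):
    K,R,t=cam(f); c=-R.T@t; d=R.T@np.linalg.inv(K)@np.array([uv[0],uv[1],1.]); return c+d*(z-c[2])/d[2]
def proj(f,P):
    K,R,t=cam(f); return cv2.projectPoints(np.atleast_2d(np.array(P,float)),np.array(f["rvec"],float),t,K,None)[0][:,0]
def crop(f,x0,y0,x1,y1,s,name):
    im=cv2.resize(f["frame"][y0:y1,x0:x1],None,fx=s,fy=s,interpolation=cv2.INTER_CUBIC); cv2.imwrite("pics/"+name,im)
E
python3 - <<'E'
from h import *
import pickle
t=grab_frame("top"); s=grab_frame("scene"); pickle.dump((t,s),open("f0.pkl","wb"))
crop(t,210,150,360,262,5,"t1.png"); crop(s,160,140,320,250,5,"s1.png")
for f in(t,s):
    K,R,tt=cam(f); print(-R.T@tt)
E
```

```text
[0.24180441 0.01931637 1.42194603]
[ 1.18942845 -0.0542577   0.97258737]
```

View pics/t1.png

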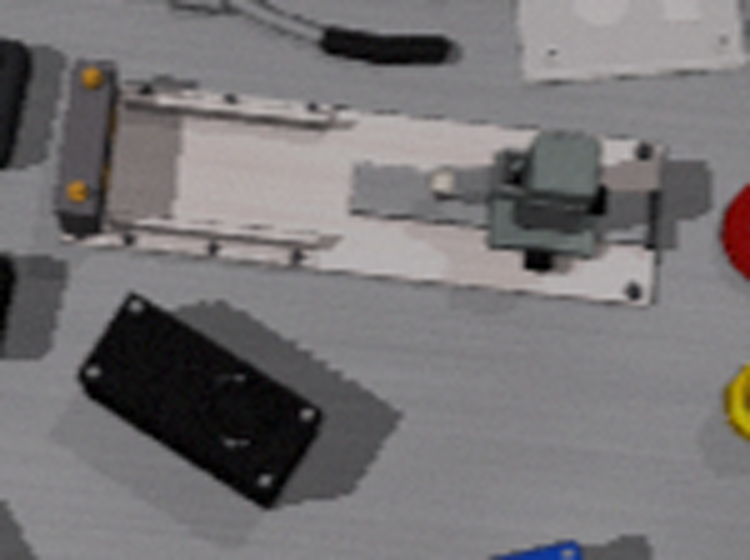

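View pics/s1.png

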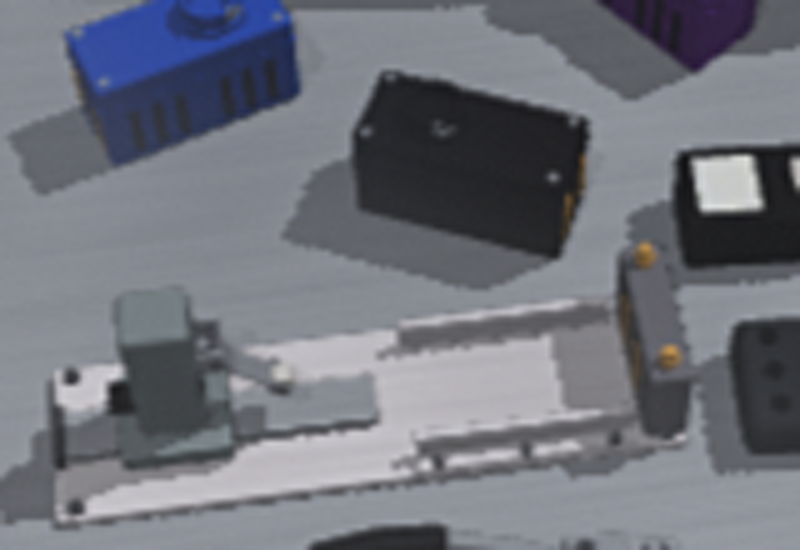

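```bash
cat > fit.py <<'E'
from h import *
import pickle
from scipy.optimize import least_squares
t,s=pickle.load(open("f0.pkl","rb"))
T=lambda x,y:np.array([(x+.5)/5-.5+210,(y+.5)/5-.5+150])
S=lambda x,y:np.array([(x+.5)/5-.5+160,(y+.5)/5-.5+140])
for n,f,p,z in [("-y a",t,T(663,147),.008),("-y b",t,T(655,303),.008),("+y b",t,T(62,239),.008),("blk in a",t,T(117,65),.068),("blk in b",t,T(104,212),.068),("blk out a",t,T(78,62),.068),("blk out b",t,T(60,215),.068),
 ("S-y b",s,S(52,376),.008),("S-y a",s,S(55,522),.008),("S+y a",s,S(688,435),.008),("hous top",t,T(540,133),.122),("",t,T(600,138),.122),("",t,T(597,198),.122),("",t,T(527,193),.122),
 ("S hous",s,S(113,292),.122),("",s,S(188,290),.122),("",s,S(195,340),.122),("",s,S(120,345),.122),("roller T",t,T(442,181),.05),("roller S",s,S(283,378),.045)]:
    print(n,back(f,p,z).round(4))
pk=[(T(133,292),t),(T(80,375),t),(T(270,507),t),(T(322,418),t),(S(388,74),s),(S(357,135),s),(S(588,120),s),(S(572,193),s)]
for p,f in pk: print(back(f,p,.072).round(4))
E
python3 fit.py
```

```text
-y a [ 0.6381 -0.2015  0.008 ]
-y b [ 0.5426 -0.2026  0.008 ]
+y b [0.5458 0.1498 0.008 ]
blk in a [0.6383 0.1246 0.068 ]
blk in b [0.5509 0.1223 0.068 ]
blk out a [0.6378 0.1472 0.068 ]
blk out b [0.5467 0.147  0.068 ]
S-y b [ 0.5441 -0.203   0.008 ]
S-y a [ 0.6396 -0.2044  0.008 ]
S+y a [0.6399 0.1493 0.008 ]
hous top [ 0.6073 -0.1158  0.122 ]
 [ 0.6078 -0.1488  0.122 ]
 [ 0.5737 -0.1495  0.122 ]
 [ 0.5726 -0.1111  0.122 ]
S hous [ 0.5731 -0.1522  0.122 ]
 [ 0.578  -0.1134  0.122 ]
 [ 0.6099 -0.1121  0.122 ]
 [ 0.6069 -0.1503  0.122 ]
roller T [ 0.5931 -0.0689  0.05  ]
roller S [ 0.5903 -0.0711  0.045 ]
[0.5057 0.1005 0.072 ]
[0.4557 0.1248 0.072 ]
[0.393 0.012 0.072]
[ 0.4452 -0.012   0.072 ]
[0.403 0.013 0.072]
[ 0.4469 -0.0111  0.072 ]
[0.4572 0.1245 0.072 ]
[0.5091 0.1052 0.072 ]
```

```bash
cat > fit2.py <<'E'
from h import *
exec(open("fit.py").read().split("for n,f")[0].split("import *",1)[1])
def W(q,P):
    P=np.atleast_2d(np.array(P,float)); c,sn=np.cos(q[2]),np.sin(q[2]); return np.c_[q[0]+c*P[:,0]-sn*P[:,1],q[1]+sn*P[:,0]+c*P[:,1],P[:,2]]
def fit(q0,items):
    r=least_squares(lambda q:np.concatenate([(proj(f,W(q,P))-p[None])[0] for P,p,f in items]),q0,loss="soft_l1")
    return r.x,r.fun.reshape(-1,2)
cr=[((.05,-.176,.008),T(663,147),t),((-.05,-.176,.008),T(655,303),t),((-.05,.176,.008),T(62,239),t),
((-.05,-.176,.008),S(52,376),s),((.05,-.176,.008),S(55,522),s),((.05,.176,.008),S(688,435),s)]
a=.029;b=.065
pk=[((a,b,.072),T(133,292),t),((-a,b,.072),T(80,375),t),((-a,-b,.072),T(270,507),t),((a,-b,.072),T(322,418),t),((-a,-b,.072),S(390,74),s),((a,-b,.072),S(357,135),s),((-a,b,.072),S(588,120),s),((a,b,.072),S(572,193),s)]
qc,rc=fit([.59,-.027,0],cr); qp,rp=fit([.45,.057,-.5],pk)
if __name__=="__main__":
    print(qc,rc.round(1).tolist()); print(qp,rp.round(1).tolist())
    def draw(name,f,x0,y0,x1,y1):
        k=5; im=cv2.resize(f["frame"][y0:y1,x0:x1],None,fx=k,fy=k,interpolation=cv2.INTER_CUBIC)
        def L(q,pts,c):
            p=proj(f,W(q,pts)); p=((p+.5-[x0,y0])*k-.5).round().astype(int); cv2.polylines(im,[p.reshape(-1,1,2)],True,c,1)
        L(qc,[(x,y,.008) for x,y in((.05,-.176),(.05,.176),(-.05,.176),(-.05,-.176))],(0,0,255))
        L(qc,[(x,y,.068) for x,y in((.046,.152),(.046,.176),(-.046,.176),(-.046,.152))],(255,0,0))
        for sx in(-1,1): L(qc,[(sx*.034,.152,.03),(sx*.034,.04,.03)],(0,255,0))
        L(qp,[(x,y,.072) for x,y in((a,-b),(a,b),(-a,b),(-a,-b))],(0,255,255))
        L(qp,[(x,y,.0) for x,y in((a,-b),(a,b),(-a,b),(-a,-b))],(0,255,255))
        cv2.imwrite("pics/"+name,im)
    draw("to.png",t,210,150,360,262); draw("so.png",s,160,140,320,250)
E
python3 fit2.py
```

```text
[ 0.59201155 -0.0269273  -0.00532198] [[0.6, -0.9], [-0.0, 0.5], [0.0, 0.9], [0.1, -0.9], [0.5, 0.4], [0.1, 1.0]]
[ 0.45101802  0.0573209  -0.48652935] [[-0.2, -0.5], [-1.3, -0.2], [-0.5, -0.8], [0.6, -0.3], [-0.6, -2.0], [-0.9, -0.1], [1.2, -0.5], [-1.5, -0.4]]
```

View pics/to.png

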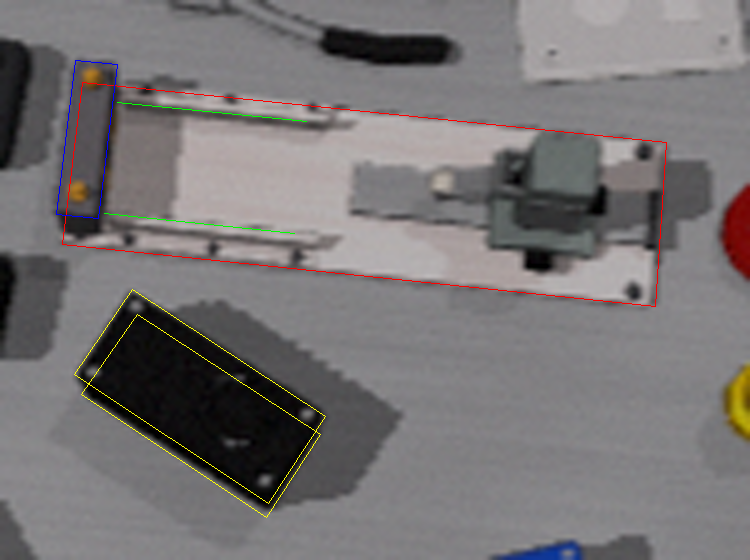

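View pics/so.png

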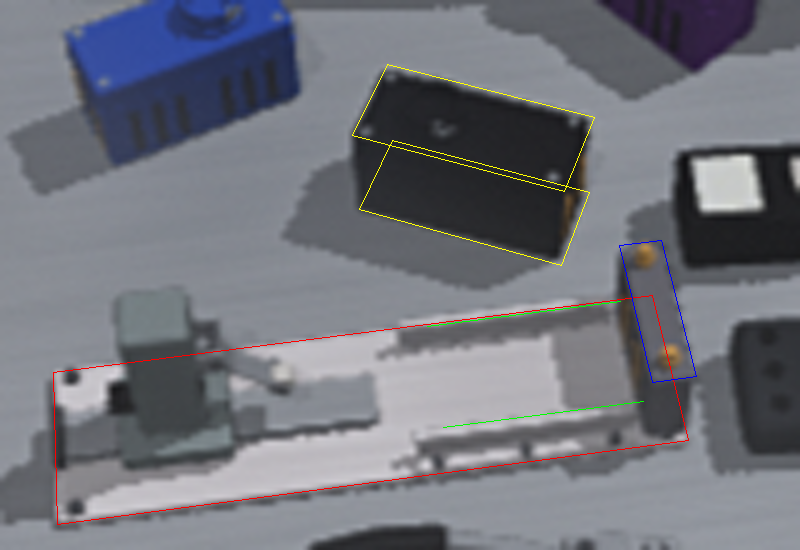

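```bash
cat > plan.py <<'E'
# python3 plan.py x y z yaw n  -> rows
from h import *
import sys
from scipy.spatial.transform import Rotation as Ro
x,y,z,yaw=map(float,sys.argv[1:5]); n=int(sys.argv[5])
st=get_state(); p=np.array(st["ee_pos"]); r=Ro.from_euler("xyz",st["tcp_rot"]).as_matrix()
ps=st["tcp_rot"][2]
print("clk",st["clock"].__round__(2),"pos",p.round(4),"rot",np.array(st["tcp_rot"]).round(4),"F",np.array(st["force"]).round(2),"w",round(st["gripper_width"],4))
d=np.array([x,y,z])-p; dpsi=(yaw-ps+np.pi/2)%np.pi-np.pi/2
if len(sys.argv)>6: dpsi=yaw-ps
rows=[]
for i in range(n):
    a=ps+dpsi*i/n; R=Ro.from_euler("xyz",[np.pi,0,a]).as_matrix(); v=R.T@d/n
    print('{"dx":%.4f,"dy":%.4f,"dz":%.4f,"turn":%.4f}'%(*v,-dpsi/n))
E
python3 plan.py 0.451 0.0573 0.215 1.084 10 x
```

```text
clk 0.25 pos [0.1856 0.6226 0.2141] rot [-3.1406e+00 -1.0000e-04  2.8518e+00] F [ 0.47  0.17 -0.34] w 0.095
{"dx":-0.0416,"dy":-0.0466,"dz":-0.0001,"turn":0.1768}
{"dx":-0.0491,"dy":-0.0386,"dz":-0.0001,"turn":0.1768}
{"dx":-0.0551,"dy":-0.0293,"dz":-0.0001,"turn":0.1768}
{"dx":-0.0594,"dy":-0.0192,"dz":-0.0001,"turn":0.1768}
{"dx":-0.0619,"dy":-0.0084,"dz":-0.0001,"turn":0.1768}
{"dx":-0.0624,"dy":0.0026,"dz":-0.0001,"turn":0.1768}
{"dx":-0.0610,"dy":0.0135,"dz":-0.0001,"turn":0.1768}
{"dx":-0.0576,"dy":0.0240,"dz":-0.0001,"turn":0.1768}
{"dx":-0.0525,"dy":0.0338,"dz":-0.0001,"turn":0.1768}
{"dx":-0.0457,"dy":0.0425,"dz":-0.0001,"turn":0.1768}
```

{"fn": "drive_tool", "kwargs": {"plan": [{"dx": -0.042,"dy": -0.047,"turn": 0.177},{"dx": -0.049,"dy": -0.039,"turn": 0.177},{"dx": -0.055,"dy": -0.029,"turn": 0.177},{"dx": -0.059,"dy": -0.019,"turn": 0.177},{"dx": -0.062,"dy": -0.008,"turn": 0.177},{"dx": -0.062,"dy": 0.003,"turn": 0.177},{"dx": -0.061,"dy": 0.013,"turn": 0.177},{"dx": -0.058,"dy": 0.024,"turn": 0.177},{"dx": -0.052,"dy": 0.034,"turn": 0.177},{"dx": -0.046,"dy": 0.042,"turn": 0.177}], "fingers": -1}}

```text
$.plan[0]: bad value
```

```bash
python3 plan.py 0.451 0.0573 0.215 1.084 3
```

```text
clk 0.25 pos [0.1856 0.6226 0.2141] rot [-3.1406e+00 -1.0000e-04  2.8518e+00] F [ 0.47  0.17 -0.34] w 0.095
{"dx":-0.1386,"dy":-0.1553,"dz":-0.0003,"turn":-0.4579}
{"dx":-0.0557,"dy":-0.2006,"dz":-0.0003,"turn":-0.4579}
{"dx":0.0387,"dy":-0.2045,"dz":-0.0003,"turn":-0.4579}
```

{"fn": "drive_tool", "kwargs": {"plan": [{"dx": -0.037,"dy": -0.042,"dz": 0,"turn": 0.177},{"dx": -0.046,"dy": -0.036,"dz": 0,"turn": 0.177},{"dx": -0.052,"dy": -0.028,"dz": 0,"turn": 0.177},{"dx": -0.056,"dy": -0.018,"dz": 0,"turn": 0.177},{"dx": -0.059,"dy": -0.008,"dz": 0,"turn": 0.177},{"dx": -0.06,"dy": 0.003,"dz": 0,"turn": 0.177},{"dx": -0.058,"dy": 0.013,"dz": 0,"turn": 0.177},{"dx": -0.055,"dy": 0.023,"dz": 0,"turn": 0.177},{"dx": -0.05,"dy": 0.032,"dz": 0,"turn": 0.177},{"dx": -0.044,"dy": 0.041,"dz": 0,"turn": 0.177}], "fingers": -1}}

```text
clock: 1.5
ee_pos: [0.428, 0.069, 0.2147]
tcp_rot: [3.136, -0.003, 1.032]
force: [0.9, -0.8, 0.4]
gripper_width: 0.0948
```

```bash
python3 plan.py 0.451 0.0573 0.215 1.084 5
```

```text
clk 1.5 pos [0.428  0.069  0.2147] rot [ 3.1363e+00 -2.8000e-03  1.0319e+00] F [ 0.95 -0.78  0.37] w 0.0948
{"dx":0.0004,"dy":0.0052,"dz":-0.0001,"turn":-0.0104}
{"dx":0.0003,"dy":0.0052,"dz":-0.0001,"turn":-0.0104}
{"dx":0.0003,"dy":0.0052,"dz":-0.0001,"turn":-0.0104}
{"dx":0.0002,"dy":0.0052,"dz":-0.0001,"turn":-0.0104}
{"dx":0.0001,"dy":0.0052,"dz":-0.0001,"turn":-0.0104}
```

{"fn": "drive_tool", "kwargs": {"plan": [{"dx": 0.0004,"dy": 0.009,"dz": 0,"turn": -0.017},{"dx": 0.0004,"dy": 0.009,"dz": 0,"turn": -0.017},{"dx": 0.0002,"dy": 0.008,"dz": 0,"turn": -0.017},{"dx": 0,"dy": 0,"dz": 0.02,"turn": 0},{"dx": 0,"dy": 0,"dz": 0.025,"turn": 0},{"dx": 0,"dy": 0,"dz": 0.025,"turn": 0},{"dx": 0,"dy": 0,"dz": 0.02,"turn": 0},{"dx": 0,"dy": 0,"dz": 0.01,"turn": 0},{"dx": 0,"dy": 0,"dz": 0,"turn": 0},{"dx": 0,"dy": 0,"dz": 0,"turn": 0}]}}

```text
clock: 2.75
ee_pos: [0.4489, 0.0608, 0.1054]
tcp_rot: [-3.14, -0.001, 1.096]
force: [-0.4, 0.0, -0.0]
gripper_width: 0.0951
```

```bash
python3 plan.py 0.451 0.0573 0.03 1.084 5; python3 - <<'E'
from h import *
w=grab_frame("wrist"); cv2.imwrite("pics/w1.png",w["frame"])
s=grab_frame("scene"); crop(s,140,60,320,250,4,"s2.png")
E
```

```text
clk 2.75 pos [0.4489 0.0608 0.1054] rot [-3.1403e+00 -6.0000e-04  1.0956e+00] F [-0.44  0.03 -0.05] w 0.0951
{"dx":-0.0004,"dy":0.0007,"dz":0.0151,"turn":0.0023}
{"dx":-0.0004,"dy":0.0007,"dz":0.0151,"turn":0.0023}
{"dx":-0.0004,"dy":0.0007,"dz":0.0151,"turn":0.0023}
{"dx":-0.0004,"dy":0.0007,"dz":0.0151,"turn":0.0023}
{"dx":-0.0004,"dy":0.0007,"dz":0.0151,"turn":0.0023}
```

View pics/w1.png

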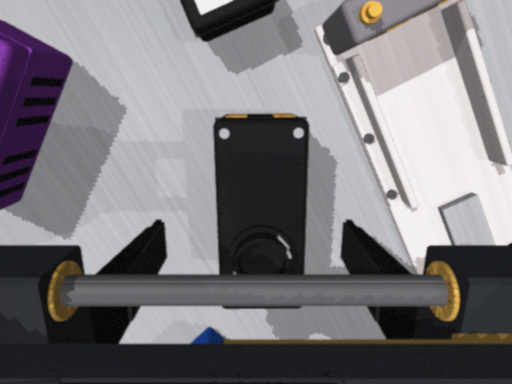

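View pics/s2.png

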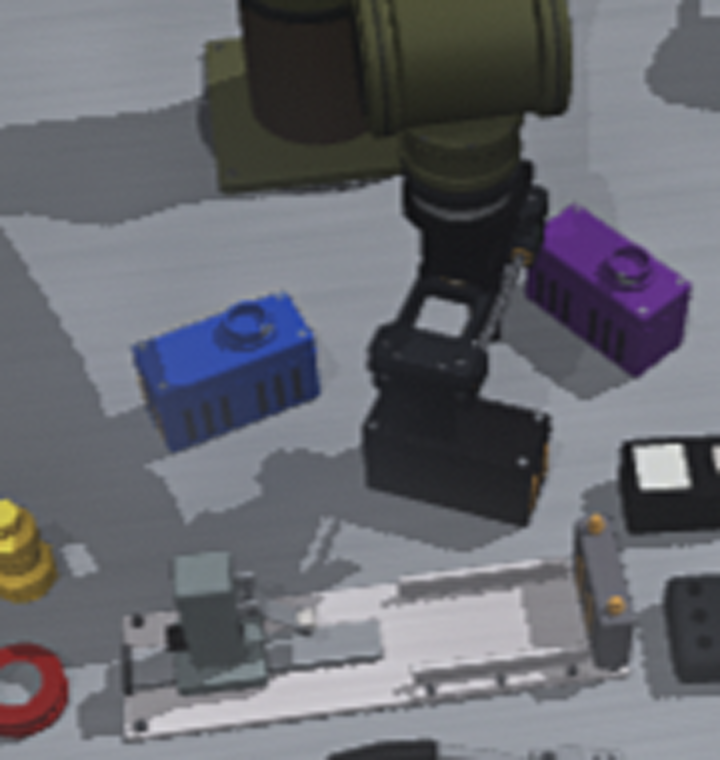

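The wrist view shows the pack between the fingers with its brass contact end at (217–307, 118) and its socket at (262,255). It lies almost parallel to the tool and is about 8 px right of centre. I'll use this close view to refine the pack and cradle poses.

```bash
python3 - <<'E'
from h import *
w=grab_frame("wrist")
for n,p,z in [("far L",(215,119),.072),("far R",(308,119),.072),("screwL",(224,133),.072),("screwR",(298,132),.072),("socket",(262,255),.087),("left edge low",(218,225),.072),("R low",(304,225),.072),("plate edge1",(322,30),.008),("plate edge2",(412,250),.008),("rail in L top1",(365,65),.03),("rail in L top2",(418,205),.03), ("rail R",(450,5),.03),("rail R",(505,160),.03),("block in top",(352,50),.068),("block",(430,8),.068)]:
    print(n,back(w,p,z).round(4))
E
```

```text
far L [0.4567 0.1272 0.072 ]
far R [0.5054 0.102  0.072 ]
screwL [0.4574 0.1175 0.072 ]
screwR [0.4969 0.0978 0.072 ]
socket [0.4445 0.0429 0.087 ]
left edge low [0.4259 0.0679 0.072 ]
R low [0.475  0.0426 0.072 ]
plate edge1 [0.5481 0.1466 0.008 ]
plate edge2 [ 0.5453 -0.0477  0.008 ]
rail in L top1 [0.5598 0.1116 0.03  ]
rail in L top2 [ 5.572e-01 -1.000e-04  3.000e-02]
rail R [0.6232 0.1203 0.03  ]
rail R [0.6259 0.0035 0.03  ]
block in top [0.5444 0.125  0.068 ]
block [0.5913 0.1252 0.068 ]
```

{"fn": "drive_tool", "kwargs": {"plan": [{"dx": -0.001,"dy": 0.002,"dz": 0.015,"turn": 0.004},{"dx": -0.001,"dy": 0.002,"dz": 0.02,"turn": 0},{"dx": 0,"dy": 0,"dz": 0.02,"turn": 0},{"dx": 0,"dy": 0,"dz": 0.013,"turn": 0},{"dx": 0,"dy": 0,"dz": 0.006,"turn": 0},{"dx": 0,"dy": 0,"dz": 0.001,"turn": 0},{"dx": 0,"dy": 0,"dz": 0,"turn": 0},{"dx": 0,"dy": 0,"dz": 0,"turn": 0},{"dx": 0,"dy": 0,"dz": 0,"turn": 0},{"dx": 0,"dy": 0,"dz": 0,"turn": 0}]}}

```text
clock: 4.15
ee_pos: [0.4552, 0.0562, 0.03]
tcp_rot: [3.135, -0.004, 1.089]
force: [0.4, 0.4, -0.2]
gripper_width: 0.0951
```

```bash
python3 plan.py 0.451 0.0573 0.03 1.09 1
```

```text
clk 4.15 pos [0.4552 0.0562 0.03  ] rot [ 3.1354 -0.0043  1.0894] F [ 0.4   0.36 -0.21] w 0.0951
{"dx":-0.0010,"dy":-0.0042,"dz":0.0000,"turn":-0.0006}
```

{"fn": "drive_tool", "kwargs": {"plan": [{"dx": -0.001,"dy": -0.003,"dz": 0,"turn": 0},{"dx": 0,"dy": 0,"dz": 0,"turn": 0},{"dx": 0,"dy": 0,"dz": 0,"turn": 0},{"dx": 0,"dy": 0,"dz": 0,"turn": 0},{"dx": 0,"dy": 0,"dz": 0,"turn": 0},{"dx": 0,"dy": 0,"dz": 0,"turn": 0},{"dx": 0,"dy": 0,"dz": 0,"turn": 0},{"dx": 0,"dy": 0,"dz": 0,"turn": 0},{"dx": 0,"dy": 0,"dz": 0,"turn": 0},{"dx": 0,"dy": 0,"dz": 0,"turn": 0}], "fingers": 0.4, "force": 30}}

```text
clock: 5.4
ee_pos: [0.4522, 0.0566, 0.0303]
tcp_rot: [3.135, -0.005, 1.09]
force: [0.7, 0.0, -0.2]
gripper_width: 0.0578
```

```bash
python3 plan.py 0.451 0.0573 0.03 1.09 1
```

```text
clk 5.4 pos [0.4522 0.0566 0.0303] rot [ 3.1346 -0.0045  1.0896] F [ 0.66  0.03 -0.21] w 0.0578
{"dx":0.0000,"dy":-0.0014,"dz":0.0003,"turn":-0.0004}
```

{"fn": "drive_tool", "kwargs": {"plan": [{"dx": 0,"dy": 0,"dz": -0.005,"turn": 0},{"dx": 0,"dy": 0,"dz": -0.015,"turn": 0},{"dx": 0,"dy": 0,"dz": -0.02,"turn": 0},{"dx": 0,"dy": 0,"dz": -0.02,"turn": 0},{"dx": 0,"dy": 0,"dz": -0.02,"turn": 0},{"dx": 0,"dy": 0,"dz": -0.01,"turn": 0},{"dx": 0,"dy": 0,"dz": 0,"turn": 0},{"dx": 0,"dy": 0,"dz": 0,"turn": 0},{"dx": 0,"dy": 0,"dz": 0,"turn": 0},{"dx": 0,"dy": 0,"dz": 0,"turn": 0}]}}

```text
clock: 6.65
ee_pos: [0.4454, 0.0568, 0.1195]
tcp_rot: [-3.137, 0.001, 1.089]
force: [0.9, 0.6, -4.7]
gripper_width: 0.058
```

```bash
python3 plan.py 0.592 0.044 0.12 1.569 10
```

```text
clk 6.65 pos [0.4454 0.0568 0.1195] rot [-3.1369e+00  1.1000e-03  1.0894e+00] F [ 0.89  0.57 -4.71] w 0.058
{"dx":0.0057,"dy":0.0136,"dz":-0.0001,"turn":-0.0480}
{"dx":0.0050,"dy":0.0138,"dz":-0.0001,"turn":-0.0480}
{"dx":0.0043,"dy":0.0141,"dz":-0.0001,"turn":-0.0480}
{"dx":0.0036,"dy":0.0143,"dz":-0.0001,"turn":-0.0480}
{"dx":0.0030,"dy":0.0144,"dz":-0.0001,"turn":-0.0480}
{"dx":0.0023,"dy":0.0145,"dz":-0.0001,"turn":-0.0480}
{"dx":0.0016,"dy":0.0146,"dz":-0.0001,"turn":-0.0480}
{"dx":0.0009,"dy":0.0147,"dz":-0.0001,"turn":-0.0480}
{"dx":0.0002,"dy":0.0147,"dz":-0.0001,"turn":-0.0480}
{"dx":-0.0005,"dy":0.0147,"dz":-0.0001,"turn":-0.0480}
```

{"fn": "drive_tool", "kwargs": {"plan": [{"dx": 0.0055,"dy": 0.0136,"dz": 0,"turn": -0.05},{"dx": 0.005,"dy": 0.0138,"dz": 0,"turn": -0.05},{"dx": 0.0045,"dy": 0.014,"dz": 0,"turn": -0.05},{"dx": 0.0035,"dy": 0.0143,"dz": 0,"turn": -0.05},{"dx": 0.003,"dy": 0.0144,"dz": 0,"turn": -0.05},{"dx": 0.0025,"dy": 0.0145,"dz": 0,"turn": -0.05},{"dx": 0.0015,"dy": 0.0146,"dz": 0,"turn": -0.05},{"dx": 0.001,"dy": 0.0147,"dz": 0,"turn": -0.05},{"dx": 0,"dy": 0.0147,"dz": 0,"turn": -0.05},{"dx": 0,"dy": 0.0147,"dz": 0,"turn": -0.03}]}}

```text
clock: 7.9
ee_pos: [0.5929, 0.0469, 0.1108]
tcp_rot: [-3.125, -0.002, 1.586]
force: [-0.3, 0.0, -4.6]
gripper_width: 0.0578
```

```bash
python3 plan.py 0.592 0.044 0.12 1.569 2
```

```text
clk 7.9 pos [0.5929 0.0469 0.1108] rot [-3.1247e+00 -1.6000e-03  1.5856e+00] F [-0.34  0.   -4.65] w 0.0578
{"dx":-0.0014,"dy":-0.0005,"dz":-0.0046,"turn":0.0083}
{"dx":-0.0014,"dy":-0.0005,"dz":-0.0046,"turn":0.0083}
```

{"fn": "drive_tool", "kwargs": {"plan": [{"dx": 0,"dy": 0,"dz": 0,"turn": 0.008},{"dx": -0.001,"dy": 0,"dz": 0,"turn": 0.008},{"dx": -0.001,"dy": 0,"dz": 0,"turn": 0},{"dx": 0,"dy": 0,"dz": 0,"turn": 0},{"dx": 0,"dy": 0,"dz": 0,"turn": 0},{"dx": 0,"dy": 0,"dz": 0,"turn": 0},{"dx": 0,"dy": 0,"dz": 0,"turn": 0},{"dx": 0,"dy": 0,"dz": 0,"turn": 0},{"dx": 0,"dy": 0,"dz": 0,"turn": 0},{"dx": 0,"dy": 0,"dz": 0,"turn": 0}]}}

```text
clock: 9.15
ee_pos: [0.5919, 0.0449, 0.1101]
tcp_rot: [-3.123, -0.001, 1.567]
force: [0.6, 0.6, -4.9]
gripper_width: 0.0582
```

```bash
python3 plan.py 0.592 0.044 0.12 1.569 2; python3 - <<'E'
from h import *
w=grab_frame("wrist"); cv2.imwrite("pics/w2.png",w["frame"])
s=grab_frame("scene"); crop(s,160,110,320,250,5,"s3.png")
import pickle; pickle.dump((w,s),open("f2.pkl","wb"))
E
```

```text
clk 9.15 pos [0.5919 0.0449 0.1101] rot [-3.1225e+00 -1.4000e-03  1.5675e+00] F [ 0.64  0.61 -4.86] w 0.0582
{"dx":-0.0004,"dy":0.0000,"dz":-0.0049,"turn":-0.0008}
{"dx":-0.0004,"dy":0.0000,"dz":-0.0049,"turn":-0.0008}
```

View pics/w2.png

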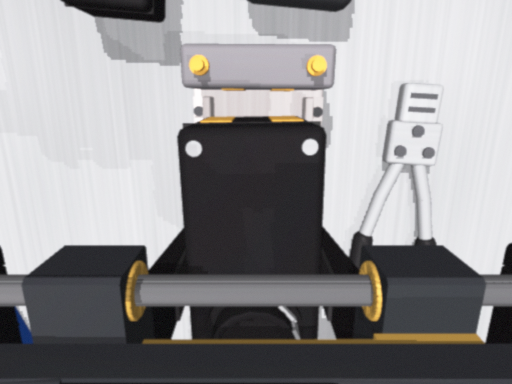

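View pics/s3.png

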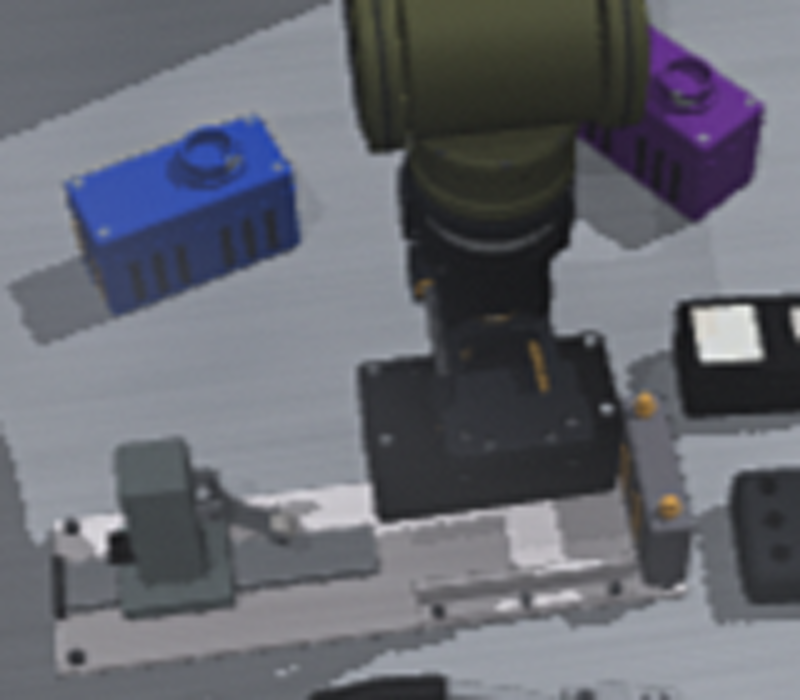

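```bash
python3 - <<'E'
from h import *
import pickle
w,s=pickle.load(open("f2.pkl","rb"))
for n,p,z in [("blk L top in",(184,87),.068),("blk R",(332,87),.068),("plateL",(193,110),.008),("plateR",(325,110),.008),("railinL",(213,100),.03),("railinR",(303,100),.03),("pack L",(182,125),.153),("pack R",(324,125),.153),("scrL",(193,148),.153),("scrR",(310,147),.153)]: print(n,back(w,p,z).round(4))
E
```

```text
blk L top in [0.5491 0.1264 0.068 ]
blk R [0.6378 0.1259 0.068 ]
plateL [0.5423 0.1107 0.008 ]
plateR [0.6455 0.1103 0.008 ]
railinL [0.5612 0.1184 0.03  ]
railinR [0.6254 0.1181 0.03  ]
pack L [0.5658 0.1106 0.153 ]
pack R [0.6184 0.1104 0.153 ]
scrL [0.5695 0.102  0.153 ]
scrR [0.6136 0.1023 0.153 ]
```

{"fn": "drive_tool", "kwargs": {"plan": [{"dx": 0,"dy": 0.001,"dz": 0.005,"turn": 0},{"dx": 0,"dy": 0,"dz": 0.008,"turn": 0},{"dx": 0,"dy": 0,"dz": 0.008,"turn": 0},{"dx": 0,"dy": 0,"dz": 0.008,"turn": 0},{"dx": 0,"dy": 0,"dz": 0.006,"turn": 0},{"dx": 0,"dy": 0,"dz": 0.004,"turn": 0},{"dx": 0,"dy": 0,"dz": 0,"turn": 0},{"dx": 0,"dy": 0,"dz": 0,"turn": 0},{"dx": 0,"dy": 0,"dz": 0,"turn": 0},{"dx": 0,"dy": 0,"dz": 0,"turn": 0}]}}

```text
clock: 10.5
ee_pos: [0.5922, 0.0449, 0.0681]
tcp_rot: [-3.122, -0.001, 1.567]
force: [0.2, 0.8, -5.4]
gripper_width: 0.058
```

```bash
python3 plan.py 0.593 0.046 0.045 1.569 2
```

```text
clk 10.5 pos [0.5922 0.0449 0.0681] rot [-3.1222e+00 -1.4000e-03  1.5674e+00] F [ 0.19  0.79 -5.4 ] w 0.058
{"dx":0.0006,"dy":0.0004,"dz":0.0116,"turn":-0.0008}
{"dx":0.0006,"dy":0.0004,"dz":0.0116,"turn":-0.0008}
```

Bottom is about 38 mm above the counter, 30 mm above the plate. I'll take it down between the rails.

{"fn": "drive_tool", "kwargs": {"plan": [{"dx": 0,"dy": 0.001,"dz": 0.004,"turn": 0},{"dx": 0,"dy": 0,"dz": 0.005,"turn": 0},{"dx": 0,"dy": 0,"dz": 0.005,"turn": 0},{"dx": 0,"dy": 0,"dz": 0.005,"turn": 0},{"dx": 0,"dy": 0,"dz": 0.003,"turn": 0},{"dx": 0,"dy": 0,"dz": 0.002,"turn": 0},{"dx": 0,"dy": 0,"dz": 0,"turn": 0},{"dx": 0,"dy": 0,"dz": 0,"turn": 0},{"dx": 0,"dy": 0,"dz": 0,"turn": 0},{"dx": 0,"dy": 0,"dz": 0,"turn": 0}]}}

```text
clock: 11.75
ee_pos: [0.5943, 0.0457, 0.0456]
tcp_rot: [-3.125, -0.002, 1.567]
force: [-1.6, 1.2, 0.5]
gripper_width: 0.0576
```

```bash
python3 plan.py 0.593 0.046 0.039 1.569 2
```

```text
clk 11.75 pos [0.5943 0.0457 0.0456] rot [-3.125e+00 -2.400e-03  1.567e+00] F [-1.62  1.24  0.52] w 0.0576
{"dx":0.0001,"dy":-0.0007,"dz":0.0033,"turn":-0.0010}
{"dx":0.0001,"dy":-0.0007,"dz":0.0033,"turn":-0.0010}
```

```bash
python3 - <<'E'
from fit2 import *
for p,f in((T(350,165),t),(T(350,210),t),(S(378,378),s),(S(378,420),s),(T(335,125),t),(T(330,240),t)): print(back(f,p,.014).round(4))
w=grab_frame("wrist"); cv2.imwrite("pics/w3.png",w["frame"])
s=grab_frame("scene"); crop(s,190,150,310,250,6,"s4.png")
E
```

```text
[ 0.6066 -0.0159  0.014 ]
[ 0.5792 -0.0184  0.014 ]
[ 0.5788 -0.0181  0.014 ]
[ 0.6065 -0.0216  0.014 ]
[ 0.6302 -0.0048  0.014 ]
[ 0.5598 -0.0083  0.014 ]
```

View pics/w3.png

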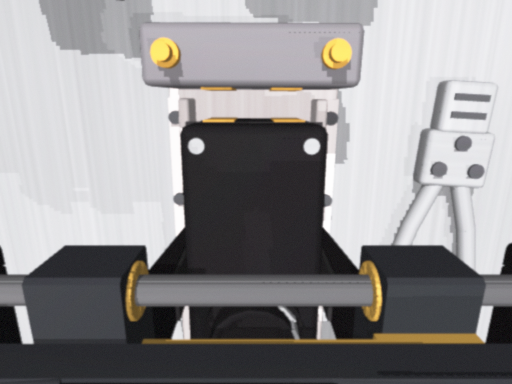

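View pics/s4.png

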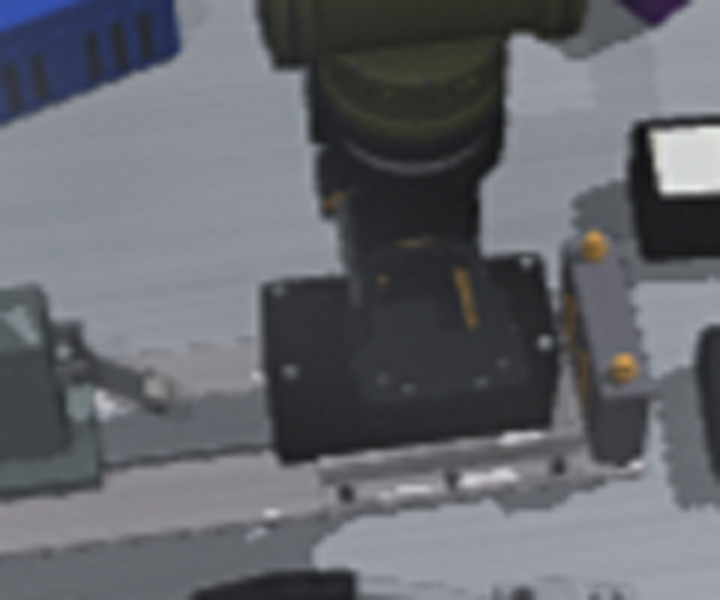

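The views show the pack between the rails, about 15 mm short of the block. The early contact is its −y end (y≈−0.019) touching the slide bar's end (y≈−0.018). I'll lift a little, go 9 mm towards the block and lower again.

{"fn": "drive_tool", "kwargs": {"plan": [{"dx": 0,"dy": 0,"dz": -0.005,"turn": 0},{"dx": 0.003,"dy": -0.001,"dz": -0.001,"turn": 0},{"dx": 0.003,"dy": 0,"dz": 0,"turn": 0},{"dx": 0.003,"dy": 0,"dz": 0,"turn": 0},{"dx": 0,"dy": 0,"dz": 0,"turn": 0},{"dx": 0,"dy": 0,"dz": 0,"turn": 0},{"dx": 0,"dy": 0,"dz": 0.003,"turn": 0},{"dx": 0,"dy": 0,"dz": 0.003,"turn": 0},{"dx": 0,"dy": 0,"dz": 0,"turn": 0},{"dx": 0,"dy": 0,"dz": 0,"turn": 0}]}}

```text
clock: 13.1
ee_pos: [0.5919, 0.0548, 0.0429]
tcp_rot: [-3.122, -0.002, 1.567]
force: [0.3, -0.3, -5.4]
gripper_width: 0.0581
```

```bash
python3 plan.py 0.593 0.054 0.039 1.569 2
```

```text
clk 13.1 pos [0.5919 0.0548 0.0429] rot [-3.1222e+00 -1.6000e-03  1.5673e+00] F [ 0.34 -0.29 -5.36] w 0.0581
{"dx":-0.0004,"dy":0.0006,"dz":0.0019,"turn":-0.0009}
{"dx":-0.0004,"dy":0.0006,"dz":0.0019,"turn":-0.0009}
```

Free again, so I'll lower on to the plate.

{"fn": "drive_tool", "kwargs": {"plan": [{"dx": 0,"dy": 0.001,"dz": 0.001,"turn": 0},{"dx": 0,"dy": 0,"dz": 0.001,"turn": 0},{"dx": 0,"dy": 0,"dz": 0.001,"turn": 0},{"dx": 0,"dy": 0,"dz": 0.001,"turn": 0},{"dx": 0,"dy": 0,"dz": 0,"turn": 0},{"dx": 0,"dy": 0,"dz": 0,"turn": 0},{"dx": 0,"dy": 0,"dz": 0,"turn": 0},{"dx": 0,"dy": 0,"dz": 0,"turn": 0},{"dx": 0,"dy": 0,"dz": 0,"turn": 0},{"dx": 0,"dy": 0,"dz": 0,"turn": 0}]}}

```text
clock: 14.35
ee_pos: [0.5935, 0.0547, 0.04]
tcp_rot: [-3.123, -0.002, 1.567]
force: [-1.5, 0.6, -1.8]
gripper_width: 0.0578
```

```bash
python3 plan.py 0.593 0.054 0.039 1.569 2
```

```text
clk 14.35 pos [0.5935 0.0547 0.04  ] rot [-3.1234e+00 -1.6000e-03  1.5675e+00] F [-1.52  0.59 -1.82] w 0.0578
{"dx":-0.0003,"dy":-0.0003,"dz":0.0005,"turn":-0.0008}
{"dx":-0.0003,"dy":-0.0003,"dz":0.0005,"turn":-0.0008}
```

{"fn": "drive_tool", "kwargs": {"plan": [{"dx": 0.001,"dy": 0,"dz": 0,"turn": 0},{"dx": 0.001,"dy": 0,"dz": 0,"turn": 0},{"dx": 0.001,"dy": 0,"dz": 0,"turn": 0},{"dx": 0.001,"dy": 0,"dz": 0,"turn": 0},{"dx": 0.001,"dy": 0,"dz": 0,"turn": 0},{"dx": 0.001,"dy": 0,"dz": 0,"turn": 0},{"dx": 0.001,"dy": 0,"dz": 0,"turn": 0},{"dx": 0.001,"dy": 0,"dz": 0,"turn": 0},{"dx": 0.001,"dy": 0,"dz": 0,"turn": 0},{"dx": 0.001,"dy": 0,"dz": 0,"turn": 0}]}}

```text
clock: 15.6
ee_pos: [0.5941, 0.06, 0.0405]
tcp_rot: [-3.124, 0.008, 1.567]
force: [-1.2, -4.6, -3.2]
gripper_width: 0.0578
```

```bash
python3 plan.py 0.593 0.054 0.039 1.569 2
```

```text
clk 15.6 pos [0.5941 0.06   0.0405] rot [-3.124   0.0077  1.5673] F [-1.18 -4.62 -3.23] w 0.0578
{"dx":-0.0030,"dy":-0.0005,"dz":0.0008,"turn":-0.0009}
{"dx":-0.0030,"dy":-0.0005,"dz":0.0008,"turn":-0.0009}
```

{"fn": "drive_tool", "kwargs": {"plan": [{"dx": 0.002,"dy": 0,"dz": 0,"turn": 0},{"dx": 0.002,"dy": 0,"dz": 0,"turn": 0},{"dx": 0.003,"dy": 0,"dz": 0,"turn": 0},{"dx": 0.003,"dy": 0,"dz": 0,"turn": 0},{"dx": 0.003,"dy": 0,"dz": 0,"turn": 0},{"dx": 0.003,"dy": 0,"dz": 0,"turn": 0},{"dx": 0.003,"dy": 0,"dz": 0,"turn": 0},{"dx": 0.003,"dy": 0,"dz": 0,"turn": 0},{"dx": 0.003,"dy": 0,"dz": 0,"turn": 0},{"dx": 0.003,"dy": 0,"dz": 0,"turn": 0}]}}

```text
clock: 16.85
ee_pos: [0.5941, 0.0588, 0.044]
tcp_rot: [-3.118, 0.06, 1.569]
force: [-1.5, -12.5, -0.0]
gripper_width: 0.0578
```

```bash
python3 plan.py 0.593 0.06 0.039 1.569 2; python3 - <<'E'
from h import *
w=grab_frame("wrist"); cv2.imwrite("pics/w4.png",w["frame"])
s=grab_frame("scene"); crop(s,190,150,310,250,6,"s5.png")
E
```

```text
clk 16.85 pos [0.5941 0.0588 0.044 ] rot [-3.1182  0.0604  1.5688] F [-1.550e+00 -1.249e+01 -1.000e-02] w 0.0578
{"dx":0.0006,"dy":-0.0005,"dz":0.0025,"turn":-0.0001}
{"dx":0.0006,"dy":-0.0005,"dz":0.0025,"turn":-0.0001}
```

View pics/w4.png

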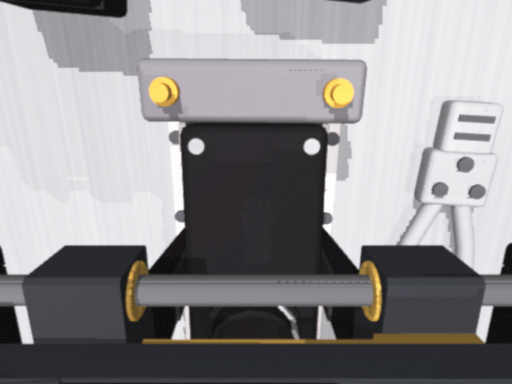

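View pics/s5.png

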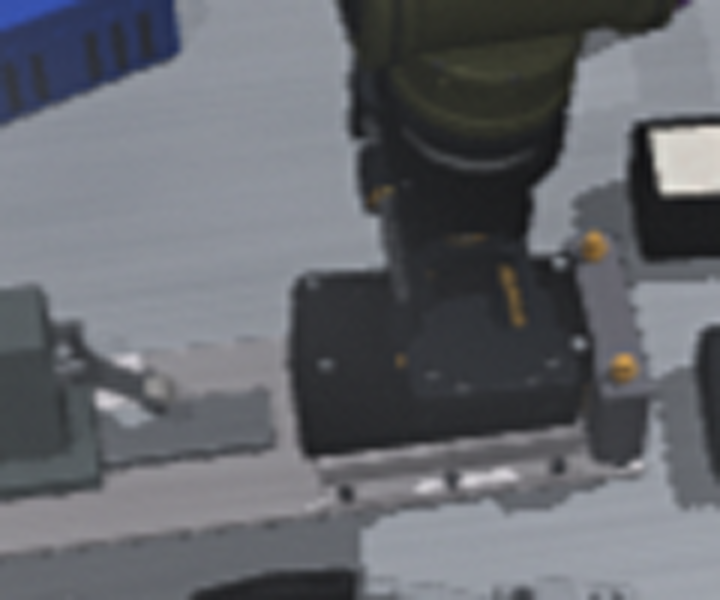

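The wrist view shows the contact end against the block at row 122, and the y force reached 12.5 N. But the push pitched the tool by 0.06 rad and raised the TCP 4 mm, so the pack's −y end has lifted. I'll ease off and press down gently before letting go.

{"fn": "drive_tool", "kwargs": {"plan": [{"dx": 0,"dy": 0,"dz": 0.001,"turn": 0},{"dx": 0,"dy": 0,"dz": 0.001,"turn": 0},{"dx": 0,"dy": 0,"dz": 0.0015,"turn": 0},{"dx": 0,"dy": 0,"dz": 0.0015,"turn": 0},{"dx": 0,"dy": 0,"dz": 0.0015,"turn": 0},{"dx": 0,"dy": 0,"dz": 0.0015,"turn": 0},{"dx": 0,"dy": 0,"dz": 0.0015,"turn": 0},{"dx": 0,"dy": 0,"dz": 0.0015,"turn": 0},{"dx": 0,"dy": 0,"dz": 0,"turn": 0},{"dx": 0,"dy": 0,"dz": 0,"turn": 0}]}}

```text
clock: 18.2
ee_pos: [0.595, 0.0576, 0.0427]
tcp_rot: [-3.117, 0.064, 1.573]
force: [-1.3, -2.0, -0.9]
gripper_width: 0.0578
```

```bash
python3 plan.py 0.593 0.06 0.039 1.569 2
```

```text
clk 18.2 pos [0.595  0.0576 0.0427] rot [-3.1173  0.064   1.5733] F [-1.31 -2.03 -0.94] w 0.0578
{"dx":0.0012,"dy":-0.0010,"dz":0.0018,"turn":0.0022}
{"dx":0.0012,"dy":-0.0010,"dz":0.0018,"turn":0.0022}
```

{"fn": "drive_tool", "kwargs": {"plan": [{"dx": 0,"dy": 0,"dz": 0,"turn": 0},{"dx": 0,"dy": 0,"dz": 0,"turn": 0},{"dx": 0,"dy": 0,"dz": 0,"turn": 0},{"dx": 0,"dy": 0,"dz": 0.001,"turn": 0},{"dx": 0,"dy": 0,"dz": 0.001,"turn": 0},{"dx": 0,"dy": 0,"dz": 0.001,"turn": 0},{"dx": 0,"dy": 0,"dz": 0.001,"turn": 0},{"dx": 0,"dy": 0,"dz": 0,"turn": 0},{"dx": 0,"dy": 0,"dz": 0,"turn": 0},{"dx": 0,"dy": 0,"dz": 0,"turn": 0}], "fingers": 0.4, "force": 4}}

```text
clock: 19.45
ee_pos: [0.5945, 0.0582, 0.0399]
tcp_rot: [-3.116, 0.063, 1.573]
force: [-2.5, -0.6, 1.8]
gripper_width: 0.0579
```

```bash
python3 plan.py 0.593 0.06 0.039 1.569 2;python3 - <<'E'
from h import *
s=grab_frame("scene"); crop(s,190,150,310,250,6,"s6.png")
E
```

```text
clk 19.45 pos [0.5945 0.0582 0.0399] rot [-3.1155  0.0633  1.5735] F [-2.55 -0.57  1.8 ] w 0.0579
{"dx":0.0009,"dy":-0.0007,"dz":0.0005,"turn":0.0022}
{"dx":0.0009,"dy":-0.0007,"dz":0.0005,"turn":0.0022}
```

View pics/s6.png

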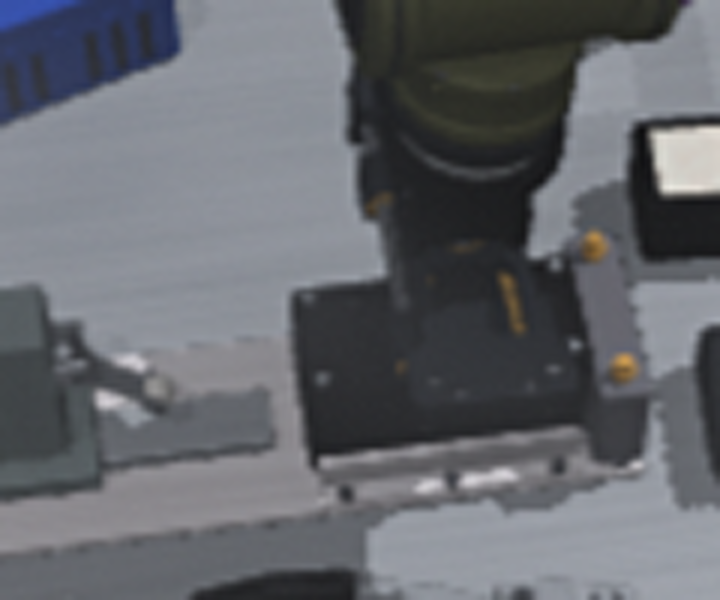

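The pack is flat again in the scene view, its bottom parallel to the rail. Opening and rising.

{"fn": "drive_tool", "kwargs": {"plan": [{"dx": 0,"dy": 0,"dz": 0,"turn": 0},{"dx": 0,"dy": 0,"dz": 0,"turn": 0},{"dx": 0,"dy": 0,"dz": 0,"turn": 0},{"dx": 0,"dy": 0,"dz": 0,"turn": 0},{"dx": 0,"dy": 0,"dz": 0,"turn": 0},{"dx": 0,"dy": 0,"dz": -0.015,"turn": 0},{"dx": -0.001,"dy": 0,"dz": -0.03,"turn": 0},{"dx": -0.002,"dy": 0,"dz": -0.04,"turn": 0},{"dx": -0.002,"dy": 0,"dz": -0.03,"turn": 0},{"dx": 0,"dy": 0,"dz": -0.01,"turn": 0}], "fingers": -1, "force": 40}}

```text
clock: 20.75
ee_pos: [0.5992, 0.0616, 0.1721]
tcp_rot: [-3.121, 0.063, 1.573]
force: [0.6, -0.4, 0.4]
gripper_width: 0.0951
```

```bash
python3 plan.py 0.593 -0.131 0.18 1.569 6;python3 - <<'E'
from h import *
s=grab_frame("scene"); crop(s,170,150,310,250,5,"s7.png")
w=grab_frame("wrist"); cv2.imwrite("pics/w7.png",w["frame"])
E
```

```text
clk 20.75 pos [0.5992 0.0616 0.1721] rot [-3.1212  0.0625  1.5733] F [ 0.63 -0.35  0.39] w 0.0951
{"dx":-0.0321,"dy":-0.0011,"dz":-0.0013,"turn":0.0007}
{"dx":-0.0321,"dy":-0.0011,"dz":-0.0013,"turn":0.0007}
{"dx":-0.0321,"dy":-0.0011,"dz":-0.0013,"turn":0.0007}
{"dx":-0.0321,"dy":-0.0010,"dz":-0.0013,"turn":0.0007}
{"dx":-0.0321,"dy":-0.0010,"dz":-0.0013,"turn":0.0007}
{"dx":-0.0321,"dy":-0.0010,"dz":-0.0013,"turn":0.0007}
```

View pics/s7.png

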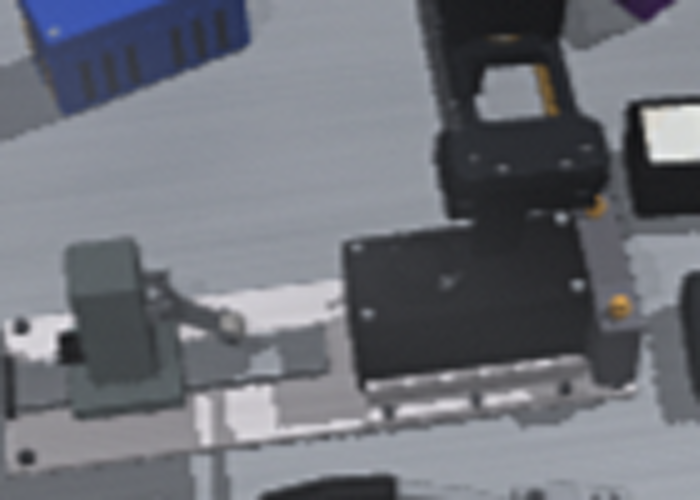

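View pics/w7.png

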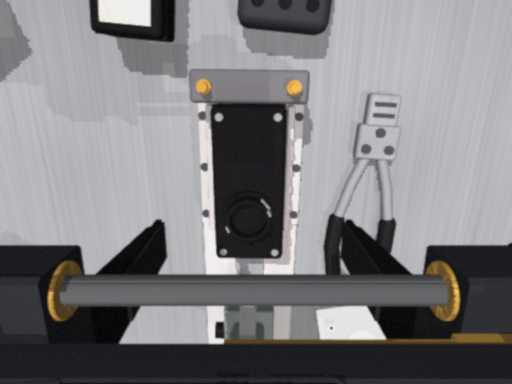

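{"fn": "drive_tool", "kwargs": {"plan": [{"dx": -0.015,"dy": -0.001,"dz": 0,"turn": 0},{"dx": -0.03,"dy": -0.001,"dz": -0.001,"turn": 0},{"dx": -0.035,"dy": -0.001,"dz": -0.002,"turn": 0},{"dx": -0.035,"dy": -0.001,"dz": -0.002,"turn": 0},{"dx": -0.035,"dy": -0.001,"dz": -0.002,"turn": 0},{"dx": -0.03,"dy": 0,"dz": -0.002,"turn": 0},{"dx": -0.01,"dy": 0,"dz": 0,"turn": 0},{"dx": 0,"dy": 0,"dz": 0,"turn": 0},{"dx": 0,"dy": 0,"dz": 0,"turn": 0},{"dx": 0,"dy": 0,"dz": 0,"turn": 0}]}}

```text
clock: 22.1
ee_pos: [0.5855, -0.1354, 0.1764]
tcp_rot: [-3.095, 0.059, 1.575]
force: [0.4, 0.9, -0.3]
gripper_width: 0.0951
```

```bash
python3 plan.py 0.593 -0.131 0.145 1.569 3;python3 - <<'E'
from h import *
import pickle
w=grab_frame("wrist"); cv2.imwrite("pics/w8.png",w["frame"]); t=grab_frame("top"); crop(t,210,150,360,262,5,"t8.png")
pickle.dump((w,t),open("f8.pkl","wb"))
E
```

```text
clk 22.1 pos [ 0.5855 -0.1354  0.1764] rot [-3.0945  0.059   1.5754] F [ 0.43  0.92 -0.28] w 0.0951
{"dx":0.0014,"dy":0.0025,"dz":0.0105,"turn":0.0021}
{"dx":0.0014,"dy":0.0025,"dz":0.0105,"turn":0.0021}
{"dx":0.0015,"dy":0.0025,"dz":0.0105,"turn":0.0021}
```

View pics/w8.png

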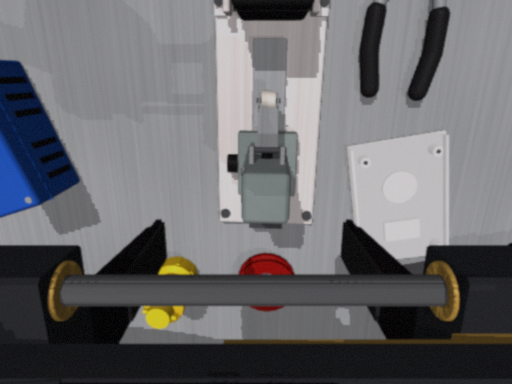

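View pics/t8.png

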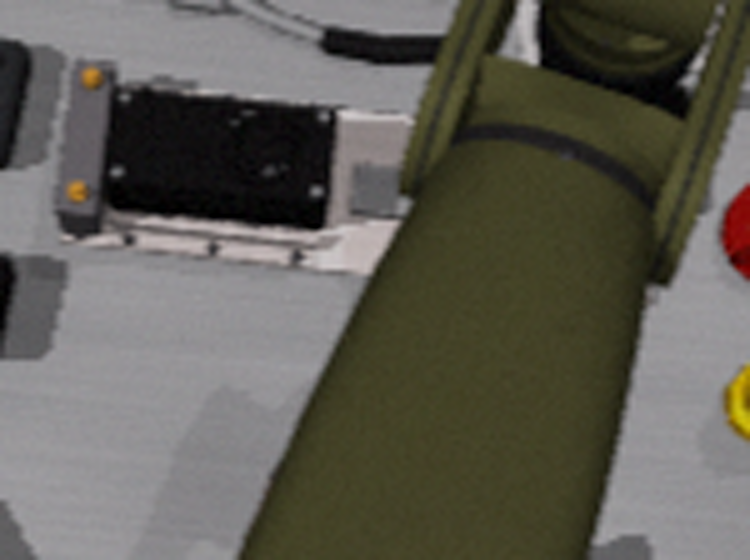

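```bash
python3 - <<'E'
from h import *
import pickle
w,t=pickle.load(open("f8.pkl","rb"))
for n,p,z in [("h back L",(242,221),.122),("h back R",(290,221),.122),("h front L",(245,172),.122),("h front R",(291,172),.122),("roller C",(268,99),.044),("roller front",(268,92),.044),("plateL",(219,213),.008),("plateR",(313,213),.008),("saddle F",(268,130),.03)]: print(n,back(w,p,z).round(4))
T=lambda x,y:np.array([(x+.5)/5-.5+210,(y+.5)/5-.5+150])
for p in((335,113),(325,228),(117,90),(108,205)): print(back(t,T(*p),.08).round(4))
E
```

```text
h back L [ 0.5741 -0.1479  0.122 ]
h back R [ 0.608  -0.1472  0.122 ]
h front L [ 0.5765 -0.1119  0.122 ]
h front R [ 0.6074 -0.1115  0.122 ]
roller C [ 0.591  -0.0695  0.044 ]
roller front [ 0.5909 -0.0638  0.044 ]
plateL [ 0.54   -0.1902  0.008 ]
plateR [ 0.6398 -0.1882  0.008 ]
saddle F [ 0.5913 -0.0979  0.03  ]
[ 0.619 -0.003  0.08 ]
[ 0.5515 -0.0036  0.08  ]
[0.62  0.122 0.08 ]
[0.5524 0.1196 0.08  ]
```

{"fn": "drive_tool", "kwargs": {"plan": [{"dx": 0.002,"dy": 0.003,"dz": 0.01,"turn": 0.005},{"dx": 0.003,"dy": 0.004,"dz": 0.015,"turn": 0},{"dx": 0.002,"dy": 0.002,"dz": 0.01,"turn": 0},{"dx": 0,"dy": 0,"dz": 0,"turn": 0},{"dx": 0,"dy": 0,"dz": 0,"turn": 0},{"dx": 0,"dy": 0,"dz": 0,"turn": 0},{"dx": 0,"dy": 0,"dz": 0,"turn": 0},{"dx": 0,"dy": 0,"dz": 0,"turn": 0},{"dx": 0,"dy": 0,"dz": 0,"turn": 0},{"dx": 0,"dy": 0,"dz": 0,"turn": 0}]}}

```text
clock: 23.45
ee_pos: [0.5939, -0.1295, 0.1388]
tcp_rot: [-3.096, 0.06, 1.571]
force: [0.9, 0.1, -0.3]
gripper_width: 0.0954
```

```bash
python3 plan.py 0.592 -0.131 0.083 1.569 3
```

```text
clk 23.45 pos [ 0.5939 -0.1295  0.1388] rot [-3.096   0.0596  1.5711] F [ 0.91  0.06 -0.28] w 0.0954
{"dx":-0.0005,"dy":-0.0006,"dz":0.0186,"turn":0.0007}
{"dx":-0.0005,"dy":-0.0006,"dz":0.0186,"turn":0.0007}
{"dx":-0.0005,"dy":-0.0006,"dz":0.0186,"turn":0.0007}
```

{"fn": "drive_tool", "kwargs": {"plan": [{"dx": 0.001,"dy": 0,"dz": 0.015,"turn": 0},{"dx": 0.001,"dy": 0,"dz": 0.02,"turn": 0},{"dx": 0,"dy": 0,"dz": 0.015,"turn": 0},{"dx": 0,"dy": 0,"dz": 0.006,"turn": 0},{"dx": 0,"dy": 0,"dz": 0,"turn": 0},{"dx": 0,"dy": 0,"dz": 0,"turn": 0},{"dx": 0,"dy": 0,"dz": 0,"turn": 0},{"dx": 0,"dy": 0,"dz": 0,"turn": 0},{"dx": 0,"dy": 0,"dz": 0,"turn": 0},{"dx": 0,"dy": 0,"dz": 0,"turn": 0}]}}

```text
clock: 24.7
ee_pos: [0.5911, -0.1309, 0.0789]
tcp_rot: [-3.096, 0.06, 1.571]
force: [0.0, 0.8, -0.5]
gripper_width: 0.0947
```

```bash
python3 plan.py 0.592 -0.131 0.083 1.569 1;python3 - <<'E'
from h import *
s=grab_frame("scene"); crop(s,160,140,310,250,5,"s9.png")
E
```

```text
clk 24.7 pos [ 0.5911 -0.1309  0.0789] rot [-3.096   0.0596  1.5712] F [ 0.01  0.75 -0.49] w 0.0947
{"dx":-0.0001,"dy":0.0009,"dz":-0.0041,"turn":0.0022}
```

View pics/s9.png

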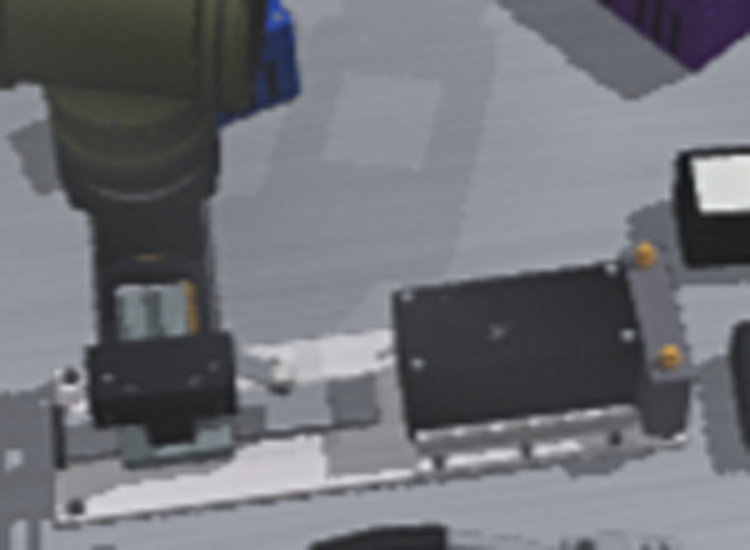

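The scene view shows the fingers straddling the housing at (160,390), and the pack lies flat with its contact end at the block (640,300). Closing, then starting the slide.

{"fn": "drive_tool", "kwargs": {"plan": [{"dx": 0,"dy": 0,"dz": -0.003,"turn": 0},{"dx": 0,"dy": 0,"dz": 0,"turn": 0},{"dx": 0,"dy": 0,"dz": 0,"turn": 0},{"dx": 0,"dy": 0,"dz": 0,"turn": 0},{"dx": 0,"dy": 0,"dz": 0,"turn": 0},{"dx": 0,"dy": 0,"dz": 0,"turn": 0},{"dx": 0,"dy": 0,"dz": 0,"turn": 0},{"dx": 0,"dy": 0,"dz": 0,"turn": 0},{"dx": 0,"dy": 0,"dz": 0,"turn": 0},{"dx": 0,"dy": 0,"dz": 0,"turn": 0}], "fingers": 0.8, "force": 40}}

```text
clock: 26.0
ee_pos: [0.5903, -0.1306, 0.082]
tcp_rot: [-3.095, 0.059, 1.57]
force: [-3.9, -0.0, 0.3]
gripper_width: 0.0352
```

```bash
python3 plan.py 0.592 -0.131 0.083 1.569 1
```

```text
clk 26.0 pos [ 0.5903 -0.1306  0.082 ] rot [-3.095   0.0591  1.57  ] F [-3.93 -0.03  0.31] w 0.0352
{"dx":-0.0004,"dy":0.0017,"dz":-0.0010,"turn":0.0010}
```

{"fn": "drive_tool", "kwargs": {"plan": [{"dx": 0.003,"dy": 0,"dz": 0,"turn": 0},{"dx": 0.005,"dy": 0,"dz": -0.0003,"turn": 0},{"dx": 0.006,"dy": 0,"dz": -0.0004,"turn": 0},{"dx": 0.006,"dy": 0,"dz": -0.0004,"turn": 0},{"dx": 0.006,"dy": 0,"dz": -0.0004,"turn": 0},{"dx": 0.006,"dy": 0,"dz": -0.0004,"turn": 0},{"dx": 0.006,"dy": 0,"dz": -0.0004,"turn": 0},{"dx": 0.004,"dy": 0,"dz": -0.0003,"turn": 0},{"dx": 0.003,"dy": 0,"dz": 0,"turn": 0},{"dx": 0.003,"dy": 0,"dz": 0,"turn": 0}]}}

```text
clock: 27.25
ee_pos: [0.5907, -0.1068, 0.0821]
tcp_rot: [-3.098, 0.106, 1.575]
force: [-4.2, -8.5, 1.1]
gripper_width: 0.0349
```

```bash
python3 plan.py 0.592 -0.073 0.083 1.569 1
```

```text
clk 27.25 pos [ 0.5907 -0.1068  0.0821] rot [-3.0982  0.1058  1.5752] F [-4.17 -8.5   1.14] w 0.0349
{"dx":0.0338,"dy":0.0015,"dz":-0.0009,"turn":0.0062}
```

{"fn": "drive_tool", "kwargs": {"plan": [{"dx": 0.009,"dy": 0,"dz": -0.0009,"turn": 0},{"dx": 0.01,"dy": 0,"dz": -0.001,"turn": 0},{"dx": 0.01,"dy": 0,"dz": -0.001,"turn": 0},{"dx": 0,"dy": 0,"dz": 0,"turn": 0},{"dx": 0,"dy": 0,"dz": 0,"turn": 0},{"dx": 0,"dy": 0,"dz": 0,"turn": 0},{"dx": 0,"dy": 0,"dz": 0,"turn": 0},{"dx": 0,"dy": 0,"dz": 0,"turn": 0},{"dx": 0,"dy": 0,"dz": 0,"turn": 0},{"dx": 0,"dy": 0,"dz": 0,"turn": 0}]}}

```text
clock: 28.5
ee_pos: [0.5909, -0.0847, 0.0822]
tcp_rot: [-3.1, 0.118, 1.573]
force: [-3.6, 0.6, 1.1]
gripper_width: 0.0343
```

```bash
python3 plan.py 0.592 -0.073 0.083 1.569 1; python3 - <<'E'
from h import *
s=grab_frame("scene"); crop(s,160,140,310,250,5,"s10.png")
E
```

```text
clk 28.5 pos [ 0.5909 -0.0847  0.0822] rot [-3.1004  0.1183  1.5734] F [-3.59  0.62  1.07] w 0.0343
{"dx":0.0117,"dy":0.0011,"dz":-0.0008,"turn":0.0044}
```

View pics/s10.png

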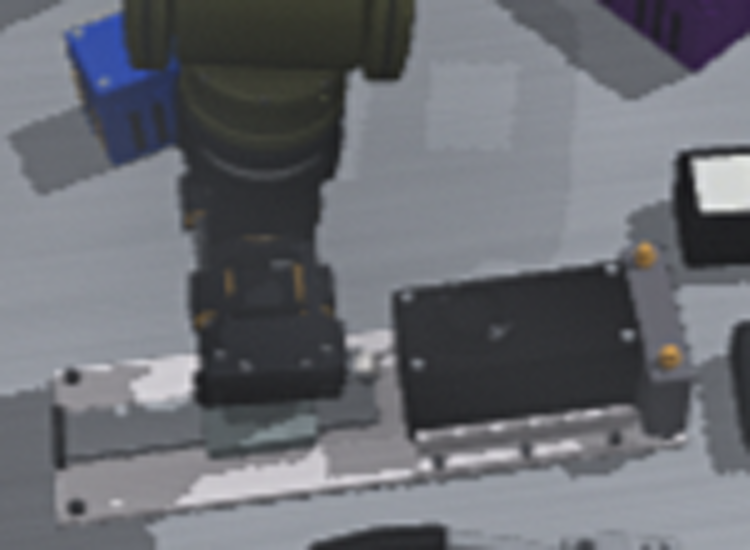

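{"fn": "drive_tool", "kwargs": {"plan": [{"dx": 0,"dy": 0,"dz": 0,"turn": 0},{"dx": 0,"dy": 0,"dz": 0,"turn": 0},{"dx": 0,"dy": 0,"dz": 0,"turn": 0},{"dx": 0,"dy": 0,"dz": 0,"turn": 0},{"dx": 0,"dy": 0,"dz": 0,"turn": 0},{"dx": 0,"dy": 0,"dz": 0,"turn": 0},{"dx": 0,"dy": 0,"dz": 0,"turn": 0},{"dx": 0.004,"dy": 0,"dz": -0.0004,"turn": 0},{"dx": 0.004,"dy": 0,"dz": -0.0004,"turn": 0},{"dx": 0.004,"dy": 0,"dz": -0.0004,"turn": 0}]}}

```text
clock: 29.8
ee_pos: [0.591, -0.0799, 0.0822]
tcp_rot: [-3.1, 0.133, 1.575]
force: [-4.2, -9.7, -0.5]
gripper_width: 0.0352
```

```bash
python3 plan.py 0.592 -0.073 0.083 1.569 1
```

```text
clk 29.8 pos [ 0.591  -0.0799  0.0822] rot [-3.1003  0.133   1.5753] F [-4.23 -9.67 -0.47] w 0.0352
{"dx":0.0068,"dy":0.0011,"dz":-0.0008,"turn":0.0063}
```

{"fn": "drive_tool", "kwargs": {"plan": [{"dx": 0,"dy": 0,"dz": 0,"turn": 0},{"dx": 0,"dy": 0,"dz": 0,"turn": 0},{"dx": 0,"dy": 0,"dz": 0,"turn": 0},{"dx": 0,"dy": 0,"dz": 0,"turn": 0},{"dx": 0,"dy": 0,"dz": 0,"turn": 0},{"dx": 0,"dy": 0,"dz": 0,"turn": 0},{"dx": 0,"dy": 0,"dz": 0,"turn": 0},{"dx": 0.004,"dy": 0,"dz": -0.0005,"turn": 0},{"dx": 0.004,"dy": 0,"dz": -0.0005,"turn": 0},{"dx": 0.004,"dy": 0,"dz": -0.0005,"turn": 0}]}}

```text
clock: 31.05
ee_pos: [0.591, -0.0745, 0.0823]
tcp_rot: [-3.1, 0.147, 1.577]
force: [-4.3, -9.9, -1.2]
gripper_width: 0.035
```

```bash
python3 plan.py 0.592 -0.073 0.083 1.569 1; python3 - <<'E'
from h import *
s=grab_frame("scene"); crop(s,200,180,270,240,10,"s11.png")
E
```

```text
clk 31.05 pos [ 0.591  -0.0745  0.0823] rot [-3.1004  0.147   1.5769] F [-4.31 -9.87 -1.17] w 0.035
{"dx":0.0015,"dy":0.0010,"dz":-0.0007,"turn":0.0079}
```

View pics/s11.png

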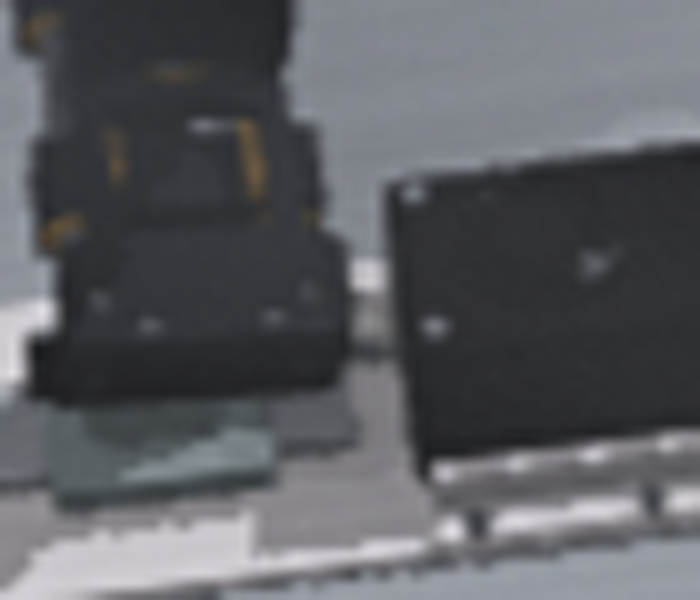

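{"fn": "drive_tool", "kwargs": {"plan": [{"dx": 0,"dy": 0,"dz": 0,"turn": 0},{"dx": 0,"dy": 0,"dz": 0,"turn": 0},{"dx": 0,"dy": 0,"dz": 0,"turn": 0},{"dx": 0,"dy": 0,"dz": 0,"turn": 0},{"dx": 0,"dy": 0,"dz": 0,"turn": 0},{"dx": 0,"dy": 0,"dz": 0,"turn": 0},{"dx": 0,"dy": 0,"dz": 0,"turn": 0},{"dx": 0,"dy": 0,"dz": 0,"turn": 0},{"dx": 0.004,"dy": 0,"dz": -0.0006,"turn": 0},{"dx": 0.003,"dy": 0,"dz": -0.0005,"turn": 0}]}}

```text
clock: 32.35
ee_pos: [0.5911, -0.0726, 0.0824]
tcp_rot: [-3.1, 0.158, 1.579]
force: [-4.7, -11.6, -2.7]
gripper_width: 0.0349
```

```bash
python3 plan.py 0.592 -0.073 0.083 1.569 1
```

```text
clk 32.35 pos [ 0.5911 -0.0726  0.0824] rot [-3.1002  0.1582  1.5786] F [ -4.7  -11.62  -2.67] w 0.0349
{"dx":-0.0004,"dy":0.0009,"dz":-0.0006,"turn":0.0096}
```

{"fn": "drive_tool", "kwargs": {"plan": [{"dx": 0,"dy": 0,"dz": 0,"turn": 0},{"dx": 0,"dy": 0,"dz": 0,"turn": 0},{"dx": 0,"dy": 0,"dz": 0,"turn": 0},{"dx": 0,"dy": 0,"dz": 0,"turn": 0},{"dx": 0,"dy": 0,"dz": 0,"turn": 0},{"dx": 0,"dy": 0,"dz": 0,"turn": 0},{"dx": 0,"dy": 0,"dz": 0,"turn": 0},{"dx": 0,"dy": 0,"dz": 0,"turn": 0},{"dx": 0.004,"dy": 0,"dz": -0.0006,"turn": 0},{"dx": 0.004,"dy": 0,"dz": -0.0006,"turn": 0}]}}

```text
clock: 33.6
ee_pos: [0.5911, -0.0708, 0.0824]
tcp_rot: [-3.1, 0.171, 1.581]
force: [-3.5, -14.6, -1.7]
gripper_width: 0.0346
```

```bash
python3 plan.py 0.592 -0.073 0.083 1.569 1
```

```text
clk 33.6 pos [ 0.5911 -0.0708  0.0824] rot [-3.0999  0.1714  1.5806] F [ -3.48 -14.61  -1.71] w 0.0346
{"dx":-0.0022,"dy":0.0009,"dz":-0.0006,"turn":0.0116}
```

{"fn": "drive_tool", "kwargs": {"plan": [{"dx": 0,"dy": 0,"dz": 0,"turn": 0},{"dx": 0,"dy": 0,"dz": 0,"turn": 0},{"dx": 0,"dy": 0,"dz": 0,"turn": 0},{"dx": 0,"dy": 0,"dz": 0,"turn": 0},{"dx": 0,"dy": 0,"dz": 0,"turn": 0},{"dx": 0,"dy": 0,"dz": 0,"turn": 0},{"dx": 0,"dy": 0,"dz": 0,"turn": 0},{"dx": 0,"dy": 0,"dz": 0,"turn": 0},{"dx": 0.004,"dy": 0,"dz": -0.0007,"turn": 0},{"dx": 0.004,"dy": 0,"dz": -0.0007,"turn": 0}]}}

```text
clock: 34.85
ee_pos: [0.5911, -0.0695, 0.0825]
tcp_rot: [-3.099, 0.186, 1.583]
force: [-3.4, -16.0, -2.2]
gripper_width: 0.0349
```

```bash
python3 plan.py 0.592 -0.073 0.083 1.569 1
```

```text
clk 34.85 pos [ 0.5911 -0.0695  0.0825] rot [-3.0994  0.1857  1.5829] F [ -3.42 -16.    -2.22] w 0.0349
{"dx":-0.0035,"dy":0.0009,"dz":-0.0005,"turn":0.0139}
```

{"fn": "drive_tool", "kwargs": {"plan": [{"dx": 0,"dy": 0,"dz": 0,"turn": 0},{"dx": 0,"dy": 0,"dz": 0,"turn": 0},{"dx": 0,"dy": 0,"dz": 0,"turn": 0},{"dx": 0,"dy": 0,"dz": 0,"turn": 0},{"dx": 0,"dy": 0,"dz": 0,"turn": 0},{"dx": 0,"dy": 0,"dz": 0,"turn": 0},{"dx": 0,"dy": 0,"dz": 0,"turn": 0},{"dx": 0,"dy": 0,"dz": 0,"turn": 0},{"dx": 0.004,"dy": 0,"dz": -0.0008,"turn": 0},{"dx": 0.0035,"dy": 0,"dz": -0.0007,"turn": 0}]}}

```text
clock: 36.1
ee_pos: [0.5911, -0.0687, 0.0825]
tcp_rot: [-3.099, 0.2, 1.585]
force: [-2.7, -15.2, -1.1]
gripper_width: 0.0348
```

```bash
python3 plan.py 0.592 -0.073 0.083 1.569 1
```

```text
clk 36.1 pos [ 0.5911 -0.0687  0.0825] rot [-3.099   0.1996  1.5848] F [ -2.66 -15.2   -1.05] w 0.0348
{"dx":-0.0043,"dy":0.0008,"dz":-0.0005,"turn":0.0158}
```

{"fn": "drive_tool", "kwargs": {"plan": [{"dx": 0,"dy": 0,"dz": 0,"turn": 0},{"dx": 0,"dy": 0,"dz": 0,"turn": 0},{"dx": 0,"dy": 0,"dz": 0,"turn": 0},{"dx": 0,"dy": 0,"dz": 0,"turn": 0},{"dx": 0,"dy": 0,"dz": 0,"turn": 0},{"dx": 0,"dy": 0,"dz": 0,"turn": 0},{"dx": 0,"dy": 0,"dz": 0,"turn": 0},{"dx": 0,"dy": 0,"dz": 0,"turn": 0},{"dx": 0.004,"dy": 0,"dz": -0.0008,"turn": 0},{"dx": 0.0035,"dy": 0,"dz": -0.0007,"turn": 0}]}}

```text
clock: 37.35
ee_pos: [0.5911, -0.0678, 0.0826]
tcp_rot: [-3.099, 0.214, 1.587]
force: [-3.0, -14.4, -1.7]
gripper_width: 0.0347
```

```bash
python3 plan.py 0.592 -0.073 0.083 1.569 1
```

```text
clk 37.35 pos [ 0.5911 -0.0678  0.0826] rot [-3.0985  0.2135  1.5865] F [ -2.95 -14.38  -1.71] w 0.0347
{"dx":-0.0052,"dy":0.0008,"dz":-0.0004,"turn":0.0175}
```

Force peaked at 16.0 N and has fallen to 15.2 and then 14.4 N over about 2 mm, so the click is under way. I'll cross-check with the cameras.

```bash
python3 - <<'E'
from h import *
import pickle
w=grab_frame("wrist"); cv2.imwrite("pics/w12.png",w["frame"]); s=grab_frame("scene"); crop(s,200,180,270,240,10,"s12.png"); t=grab_frame("top")
pickle.dump((w,s,t),open("f12.pkl","wb"))
print(get_state()["force"])
E
```

```text
[ -3.66725092 -13.7815143   -1.8805468 ]
```

View pics/w12.png

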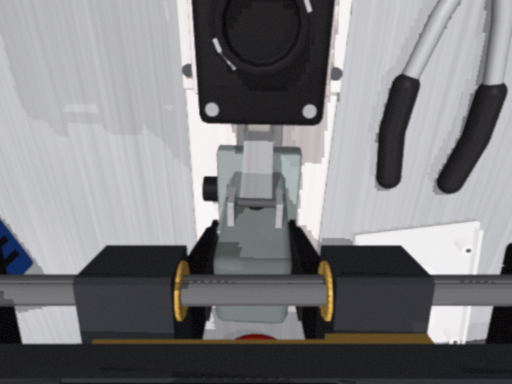

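View pics/s12.png

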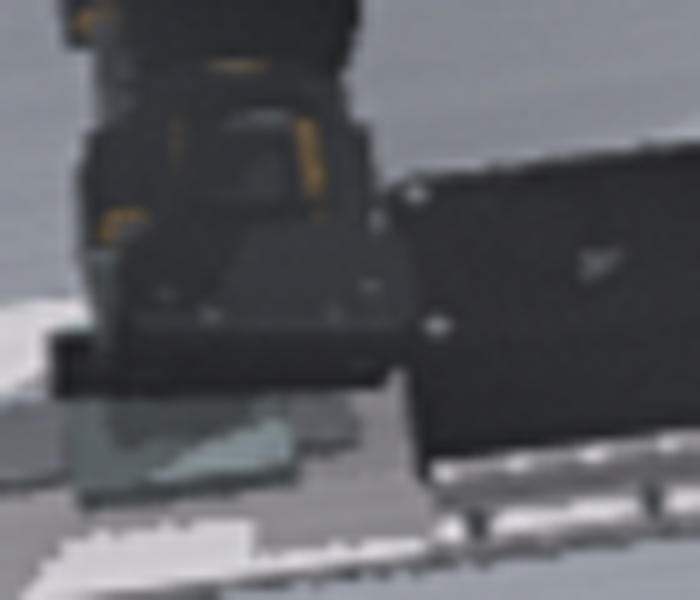

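```bash
python3 - <<'E'
from h import *
import pickle
w,s,t=pickle.load(open("f12.pkl","rb"))
g=lambda n:cv2.cvtColor(cv2.imread("pics/"+n),cv2.COLOR_BGR2GRAY).astype(np.float32)
a=g("s11.png"); b=g("s12.png")
for (x0,y0,x1,y1) in [(180,395,300,505),(200,410,295,500),(220,420,300,490)]:
    r=cv2.matchTemplate(b[y0-15:y1+15,:],a[y0:y1,x0:x1],cv2.TM_CCOEFF_NORMED); _,v,_,l=cv2.minMaxLoc(r); print(v,l[0]-x0,l[1]-15)
# check scene px->mm along y there
f=s
p0=proj(f,[.62,-.05,.02])[0]; p1=proj(f,[.62,-.04,.02])[0]; print((p1-p0)) 
# edge profile rows of saddle right end
for n in("s11.png","s12.png"):
    im=g(n); print(n,[int(x) for x in im[440:460,230:330:5].mean(0)])
# wrist measures
for n,p,z in [("pack end L",(205,123),.08),("pack end R",(320,123),.08),("scr",(212,109),.08),("scr",(309,111),.08),("hinge rod y",(257,203),.088),("house top front",(257,261),.122),("saddle front",(257,147),.03),("housing front top edge",(257,230),.122)]: print(n,back(w,p,z).round(4))
E
```

```text
0.958943247795105 21 -3
0.9376826286315918 21 -3
0.9278674125671387 22 -3
[ 3.58239026 -0.48843921]
s11.png [127, 126, 125, 125, 125, 126, 129, 125, 112, 95, 84, 78, 76, 78, 79, 81, 82, 82, 80, 79]
s12.png [133, 135, 136, 136, 136, 135, 132, 129, 128, 127, 130, 124, 108, 89, 79, 76, 79, 83, 81, 80]
pack end L [ 0.5674 -0.0033  0.08  ]
pack end R [ 0.6204 -0.0023  0.08  ]
scr [0.571  0.0033 0.08  ]
scr [0.615  0.0031 0.08  ]
hinge rod y [ 0.5922 -0.0408  0.088 ]
house top front [ 0.5934 -0.0489  0.122 ]
saddle front [ 0.5903 -0.0333  0.03  ]
housing front top edge [ 0.5932 -0.0334  0.122 ]
```

{"fn": "drive_tool", "kwargs": {"plan": [{"dx": 0,"dy": 0,"dz": 0,"turn": 0},{"dx": 0,"dy": 0,"dz": 0,"turn": 0},{"dx": 0,"dy": 0,"dz": 0,"turn": 0},{"dx": 0,"dy": 0,"dz": 0,"turn": 0},{"dx": 0,"dy": 0,"dz": 0,"turn": 0},{"dx": 0,"dy": 0,"dz": 0,"turn": 0},{"dx": 0,"dy": 0,"dz": 0,"turn": 0},{"dx": 0,"dy": 0,"dz": 0,"turn": 0},{"dx": 0.0035,"dy": 0,"dz": -0.0007,"turn": 0},{"dx": 0.0035,"dy": 0,"dz": -0.0007,"turn": 0}]}}

```text
clock: 38.75
ee_pos: [0.5912, -0.0671, 0.0827]
tcp_rot: [-3.098, 0.228, 1.59]
force: [-3.2, -15.6, -2.8]
gripper_width: 0.035
```

```bash
python3 - <<'E'
from h import *
import pickle
a=get_state(); 
F=[a["force"][1]]
w=grab_frame("wrist"); F.append(get_state()["force"][1]); s=grab_frame("scene"); F.append(get_state()["force"][1]); 
print(a["ee_pos"],a["tcp_rot"],F,get_state()["ee_pos"])
crop(s,200,180,270,240,10,"s13.png"); cv2.imwrite("pics/w13.png",w["frame"]); pickle.dump((w,s),open("f13.pkl","wb"))
g=lambda n:cv2.cvtColor(cv2.imread("pics/"+n),cv2.COLOR_BGR2GRAY).astype(np.float32)
A=g("s11.png"); b=g("s13.png")
for (x0,y0,x1,y1) in [(180,395,300,505),(200,410,295,500)]:
    r=cv2.matchTemplate(b[y0-15:y1+15,:],A[y0:y1,x0:x1],cv2.TM_CCOEFF_NORMED); _,v,_,l=cv2.minMaxLoc(r); print(v,l[0]-x0,l[1]-15)
E
```

```text
[ 0.59115118 -0.06713893  0.08269218] [-3.09783934  0.2277292   1.58953178] [np.float64(-15.607686370678213), np.float64(-15.20121044459481), np.float64(-13.539318831487146)] [ 0.59115484 -0.0670835   0.08267263]
0.9519386291503906 22 -3
0.9255979061126709 22 -3
```

```bash
cat > rel.py <<'E'
from h import *
import pickle
def edge(gr,c0,c1,r0,r1):
    p=cv2.GaussianBlur(gr,(1,5),0)[r0:r1,c0:c1].mean(1); d=np.abs(np.diff(p)); i=int(d.argmax())
    j=slice(max(i-2,0),i+3); return r0+0.5+(np.arange(len(d))[j]*d[j]).sum()/d[j].sum(), d[i]
def meas(w):
    gr=cv2.cvtColor(w["frame"],cv2.COLOR_BGR2GRAY).astype(np.float32)
    out=[]
    # pack end at right/left of centre, saddle front left & right of lever
    pe,_=edge(gr,214,232,112,135); pe2,_=edge(gr,290,310,112,135)
    s1,a=edge(gr,222,234,138,165); s2,b=edge(gr,285,297,138,165)
    yp=(back(w,(223,pe),.08)[1]+back(w,(300,pe2),.08)[1])/2
    ys=[back(w,(228,s1),.03)[1],back(w,(291,s2),.03)[1]]
    return (round(pe,2),round(pe2,2),round(s1,2),round(s2,2)),round(yp*1e3,2),np.round(np.array(ys)*1e3,2),round((yp-np.mean(ys))*1e3,2)
if __name__=="__main__":
    for n in("f12.pkl","f13.pkl"): print(meas(pickle.load(open(n,"rb"))[0]))
E
python3 rel.py; python3 -c "
import cv2;i=cv2.imread('pics/w13.png')[90:290,160:360];cv2.imwrite('pics/w13c.png',cv2.resize(i,None,fx=3,fy=3))"
```

```text
((np.float64(123.23), np.float64(124.77), np.float64(144.51), np.float64(146.29)), np.float64(-3.28), array([-32.  , -32.38]), np.float64(28.91))
((np.float64(124.68), np.float64(126.56), np.float64(143.42), np.float64(145.4)), np.float64(-3.21), array([-31.31, -31.7 ]), np.float64(28.3))
```

View pics/w13c.png

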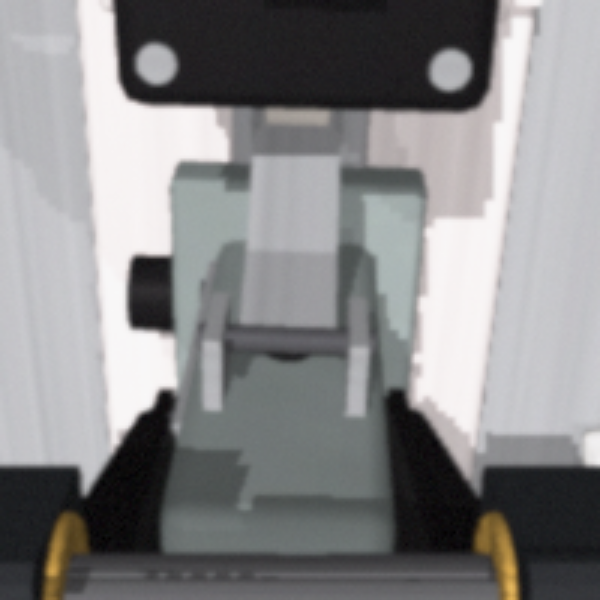

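The wrist close-up shows the roller against the pack's plain end at about (257,130). The gap from saddle to pack went from 28.9 to 28.3 mm, following the TCP. I'll make one small step at a time.

{"fn": "drive_tool", "kwargs": {"plan": [{"dx": 0,"dy": 0,"dz": 0,"turn": 0},{"dx": 0,"dy": 0,"dz": 0,"turn": 0},{"dx": 0,"dy": 0,"dz": 0,"turn": 0},{"dx": 0,"dy": 0,"dz": 0,"turn": 0},{"dx": 0,"dy": 0,"dz": 0,"turn": 0},{"dx": 0,"dy": 0,"dz": 0,"turn": 0},{"dx": 0,"dy": 0,"dz": 0,"turn": 0},{"dx": 0,"dy": 0,"dz": 0,"turn": 0},{"dx": 0,"dy": 0,"dz": 0,"turn": 0},{"dx": 0.0037,"dy": 0,"dz": -0.0008,"turn": 0}]}}

```text
clock: 40.1
ee_pos: [0.5912, -0.0665, 0.0827]
tcp_rot: [-3.098, 0.237, 1.593]
force: [-2.7, -15.4, -2.5]
gripper_width: 0.0347
```

```bash
cat > look.py <<'E'
from rel import *
import sys
a=get_state(); F=[a["force"][1]]
w=grab_frame("wrist"); F.append(get_state()["force"][1])
print(a["clock"],np.round(a["ee_pos"],5),np.round(a["tcp_rot"],3),np.round(F,1)); print(meas(w))
cv2.imwrite("pics/w%s.png"%sys.argv[1],w["frame"]); pickle.dump((w,),open("f%s.pkl"%sys.argv[1],"wb"))
E
python3 look.py 14
```

```text
40.1 [ 0.59116 -0.06646  0.08271] [-3.098  0.237  1.593] [-15.4 -13.4]
((np.float64(126.23), np.float64(128.32), np.float64(142.58), np.float64(144.63)), np.float64(-3.16), array([-30.49, -30.81]), np.float64(27.49))
```

```bash
python3 -c "
import cv2,numpy as np
a=cv2.imread('pics/w8.png')[80:180,215:325];b=cv2.imread('pics/w14.png')[110:220,200:320]
cv2.imwrite('pics/c8.png',cv2.resize(a,None,fx=6,fy=6,interpolation=cv2.INTER_CUBIC)[:600]);cv2.imwrite('pics/c14.png',cv2.resize(b,None,fx=5,fy=5,interpolation=cv2.INTER_CUBIC)[:600])"
```

```text
(no output)
```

View pics/c8.png

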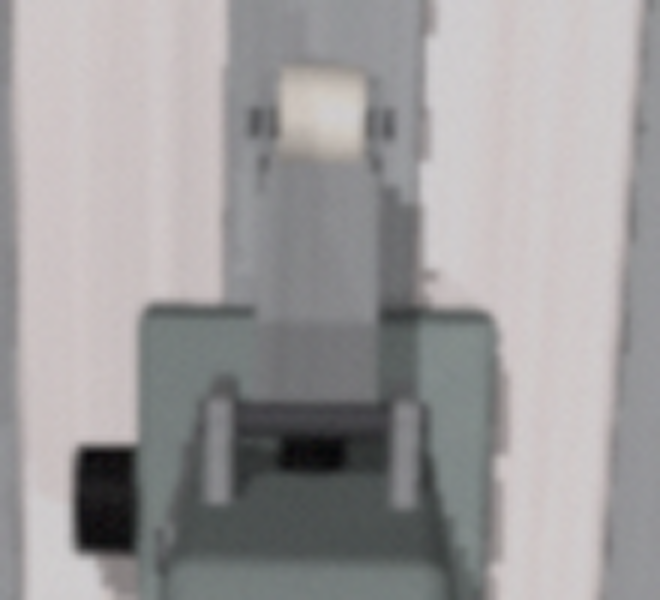

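View pics/c14.png

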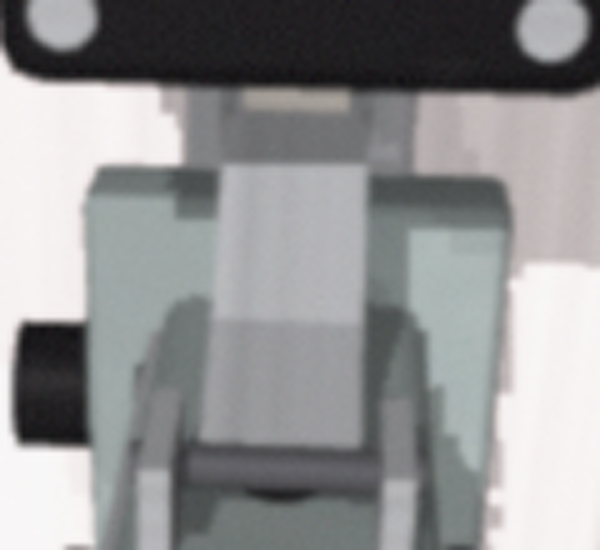

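```bash
python3 - <<'E'
from h import *
import pickle
w8=pickle.load(open("f8.pkl","rb"))[0]; w14=pickle.load(open("f14.pkl","rb"))[0]
for w in(w8,w14):
    K,R,t=cam(w); print("cam",(-R.T@t).round(4))
px=lambda v,s,o:(v+.5)/s-.5+o
h8=back(w8,(px(320,6,215),px(417,6,80)),.088); print("hinge8",h8)
for z in(.036,.042,.048):
    p=back(w8,(px(322,6,215),px(122,6,80)),z); f=back(w8,(px(322,6,215),px(66,6,80)),z); print(z,"pin",p[1],"front rest rel axis",(p[1]+.008-h8[1]+.028)*1e3, "L",np.hypot(p[1]-h8[1],.088-z)*1e3, "theta",np.degrees(np.arctan2(p[1]-h8[1],.088-z)))
for n,v in(("top",318),("bot",305)): 
    for z in(.02,.03,.035): print("saddle",n,z,(back(w8,(268,px(v,6,80)),z)[1]-h8[1]+.028)*1e3)
h=back(w14,(px(280,5,200),px(469,5,110)),.088); yp=back(w14,(261,(126.23+128.32)/2),.08)
print("hinge14",h,"packend",yp,"D",(yp[1]-h[1]+.028)*1e3)
for n,v in(("top",193),("bot",166)):
    for z in(.012,.02,.03,.035): print("saddle",n,z,(back(w14,(px(290,5,200),px(v,5,110)),z)[1]-h[1]+.028)*1e3)
# lever roller-rear visible
print("roller rear edge row->", back(w14,(px(295,5,200),px(110,5,110)),.042)[1]-h[1]+.028)
E
```

```text
cam [ 0.5925 -0.0494  0.3418]
cam [0.5955 0.0475 0.2305]
hinge8 [ 0.59162775 -0.10327627  0.088     ]
0.036 pin -0.07079769548806748 front rest rel axis 68.47857432099299 L 61.309524463367566 theta 31.988403732648962
0.042 pin -0.07037730664718916 front rest rel axis 68.89896316187134 L 56.55388383768321 theta 35.57215480209406
0.048 pin -0.06995691780631086 front rest rel axis 69.31935200274964 L 52.05938165098713 theta 39.79374997657756
saddle top 0.02 29.402467630649717
saddle top 0.03 31.033985883788365
saddle top 0.035 31.849745010357687
saddle bot 0.02 31.446393189393323
saddle bot 0.03 33.01439533734847
saddle bot 0.035 33.79839641132604
hinge14 [ 0.59142959 -0.03930927  0.088     ] packend [ 0.59314756 -0.00316257  0.08      ] D 64.14669886786768
saddle top 0.012 26.241768453514755
saddle top 0.02 29.48418326264145
saddle top 0.03 33.53720177404984
saddle top 0.035 35.56371102975403
saddle bot 0.012 30.194229752837423
saddle bot 0.02 33.291917709168295
saddle bot 0.03 37.16402765458192
saddle bot 0.035 39.100082627288714
roller rear edge row-> 0.04872220683546852
```

{"fn": "drive_tool", "kwargs": {"plan": [{"dx": 0,"dy": 0,"dz": 0,"turn": 0},{"dx": 0,"dy": 0,"dz": 0,"turn": 0},{"dx": 0,"dy": 0,"dz": 0,"turn": 0},{"dx": 0,"dy": 0,"dz": 0,"turn": 0},{"dx": 0,"dy": 0,"dz": 0,"turn": 0},{"dx": 0,"dy": 0,"dz": 0,"turn": 0},{"dx": 0,"dy": 0,"dz": 0,"turn": 0},{"dx": 0,"dy": 0,"dz": 0,"turn": 0},{"dx": 0,"dy": 0,"dz": 0,"turn": 0},{"dx": 0.0037,"dy": 0,"dz": -0.0008,"turn": 0}]}}

```text
clock: 41.4
ee_pos: [0.5912, -0.0652, 0.0828]
tcp_rot: [-3.097, 0.245, 1.595]
force: [-2.9, -14.8, -2.4]
gripper_width: 0.0347
```

```bash
python3 look.py 15
```

```text
41.4 [ 0.59118 -0.06518  0.08277] [-3.097  0.245  1.595] [-14.8 -11.4]
((np.float64(128.8), np.float64(131.28), np.float64(141.71), np.float64(143.84)), np.float64(-3.05), array([-29.03, -29.3 ]), np.float64(26.12))
```

```bash
python3 look.py 16
```

```text
41.45 [ 0.59118 -0.06478  0.08273] [-3.097  0.245  1.595] [-11.4 -11.4]
((np.float64(129.71), np.float64(132.02), np.float64(141.74), np.float64(144.15)), np.float64(-3.05), array([-28.6 , -29.08]), np.float64(25.79))
```

The click is clear: with the same command the switch moved twice as far, and the holding force fell from about 15 N to 11.4 N. The switch is now about 1–2.5 mm past the peak, so I'm stopping here. I'll relax first, then open.

{"fn": "drive_tool", "kwargs": {"plan": [{"dx": 0,"dy": 0,"dz": 0,"turn": 0},{"dx": 0,"dy": 0,"dz": 0,"turn": 0},{"dx": 0,"dy": 0,"dz": 0,"turn": 0},{"dx": 0,"dy": 0,"dz": 0,"turn": 0},{"dx": 0,"dy": 0,"dz": 0,"turn": 0},{"dx": 0,"dy": 0,"dz": 0,"turn": 0},{"dx": 0,"dy": 0,"dz": 0,"turn": 0},{"dx": 0,"dy": 0,"dz": 0,"turn": 0},{"dx": 0,"dy": 0,"dz": 0,"turn": 0},{"dx": 0,"dy": 0,"dz": 0,"turn": 0}]}}

```text
clock: 42.75
ee_pos: [0.5912, -0.0649, 0.0828]
tcp_rot: [-3.098, 0.248, 1.597]
force: [-4.3, -4.1, 0.1]
gripper_width: 0.035
```

```bash
python3 look.py 17; python3 look.py 18
```

```text
42.75 [ 0.59124 -0.06492  0.08277] [-3.098  0.248  1.597] [-4.1 -2.5]
((np.float64(129.5), np.float64(131.8), np.float64(141.35), np.float64(143.62)), np.float64(-3.05), array([-28.65, -28.97]), np.float64(25.76))
42.8 [ 0.59118 -0.06491  0.08275] [-3.098  0.248  1.597] [-2.5 -3.3]
((np.float64(129.5), np.float64(131.8), np.float64(141.35), np.float64(143.6)), np.float64(-3.05), array([-28.65, -28.96]), np.float64(25.76))
```

{"fn": "drive_tool", "kwargs": {"plan": [{"dx": 0,"dy": 0,"dz": 0,"turn": 0},{"dx": 0,"dy": 0,"dz": 0,"turn": 0},{"dx": 0,"dy": 0,"dz": 0,"turn": 0},{"dx": 0,"dy": 0,"dz": 0,"turn": 0},{"dx": 0,"dy": 0,"dz": 0,"turn": 0},{"dx": 0,"dy": 0,"dz": 0,"turn": 0},{"dx": 0,"dy": 0,"dz": 0,"turn": 0},{"dx": 0,"dy": 0,"dz": 0,"turn": 0},{"dx": 0,"dy": 0,"dz": 0,"turn": 0},{"dx": 0,"dy": 0,"dz": 0,"turn": 0}], "fingers": -1}}

```text
clock: 44.1
ee_pos: [0.5914, -0.0632, 0.0827]
tcp_rot: [-3.096, 0.246, 1.6]
force: [0.7, -0.1, -0.4]
gripper_width: 0.0954
```

```bash
python3 look.py 19
```

```text
44.1 [ 0.59145 -0.06319  0.08265] [-3.096  0.246  1.6  ] [-0.1 -0.1]
((np.float64(132.46), np.float64(133.03), np.float64(143.67), np.float64(146.38)), np.float64(-2.31), array([-28.47, -28.92]), np.float64(26.38))
```

```bash
python3 -c "
import cv2
o=[]
for n in(18,19):
    o.append(cv2.resize(cv2.imread('pics/w%d.png'%n)[100:230,190:325],None,fx=2.9,fy=4,interpolation=cv2.INTER_CUBIC))
cv2.imwrite('pics/c19.png',cv2.hconcat(o))"
```

```text
(no output)
```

View pics/c19.png

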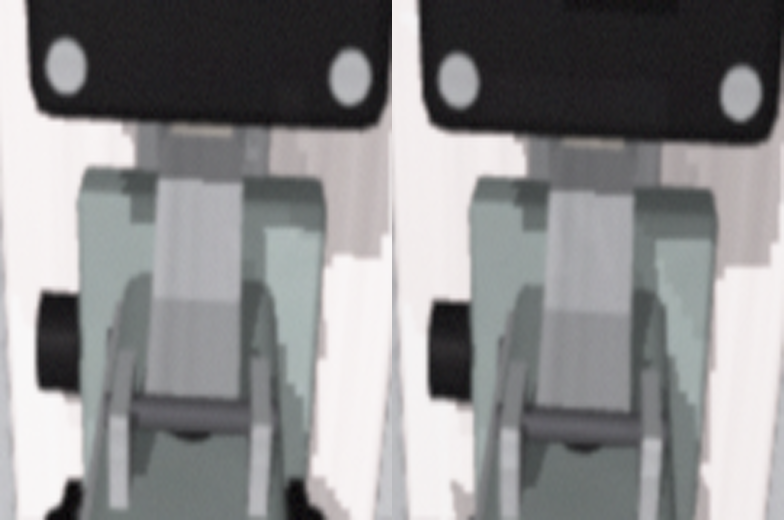

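The saddle hasn't moved on release. The small difference in the gap came from the pack edge running out of my search window. I'll rise straight up and away.

{"fn": "drive_tool", "kwargs": {"plan": [{"dx": -0.003,"dy": 0,"dz": -0.01,"turn": 0},{"dx": -0.005,"dy": 0,"dz": -0.02,"turn": 0},{"dx": -0.008,"dy": 0,"dz": -0.03,"turn": 0},{"dx": -0.009,"dy": 0,"dz": -0.035,"turn": 0},{"dx": -0.009,"dy": 0,"dz": -0.035,"turn": 0},{"dx": 0.01,"dy": -0.02,"dz": -0.01,"turn": 0},{"dx": 0.02,"dy": -0.04,"dz": 0,"turn": 0},{"dx": 0.02,"dy": -0.05,"dz": 0,"turn": 0},{"dx": 0.02,"dy": -0.05,"dz": 0,"turn": 0},{"dx": 0.01,"dy": -0.03,"dz": 0,"turn": 0}]}}

```text
clock: 45.4
ee_pos: [0.406, 0.0134, 0.2355]
tcp_rot: [-3.117, 0.246, 1.594]
force: [-0.5, 0.7, -0.4]
gripper_width: 0.0953
```

```bash
python3 - <<'E'
from h import *
import pickle
s=grab_frame("scene"); t=grab_frame("top"); w=grab_frame("wrist"); a=get_state()
print(a["clock"],a["ee_pos"],a["tcp_rot"],a["force"])
crop(s,160,140,320,250,5,"s20.png"); crop(t,210,150,360,262,5,"t20.png"); cv2.imwrite("pics/w20.png",w["frame"])
pickle.dump((w,s,t),open("f20.pkl","wb"))
E
```

```text
45.55 [0.4073074  0.01308561 0.23579751] [-3.11841804  0.24664251  1.59372071] [1.01685478 0.00462773 1.27145043]
```

View pics/s20.png

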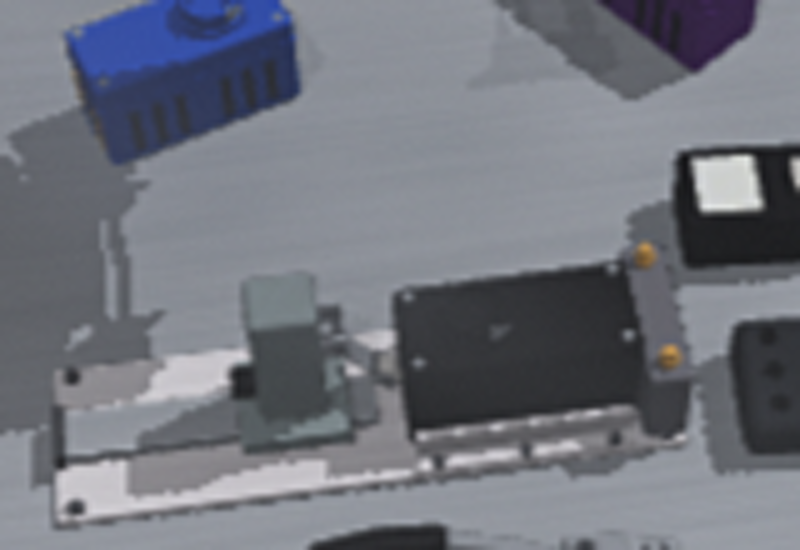

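View pics/t20.png

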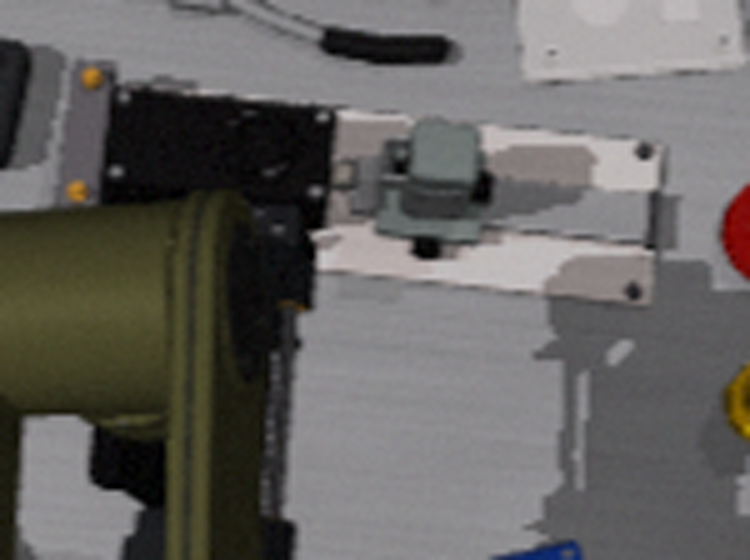

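View pics/w20.png

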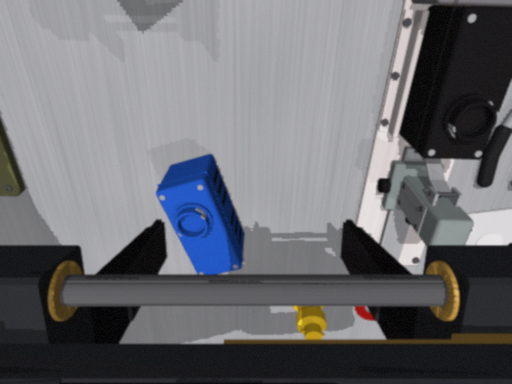

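```bash
python3 - <<'E'
from fit2 import *
_,_,t2=pickle.load(open("f20.pkl","rb"))
k=10
up=lambda f:cv2.resize(cv2.cvtColor(f["frame"][150:262,210:360],cv2.COLOR_BGR2GRAY).astype(np.float32),None,fx=k,fy=k,interpolation=cv2.INTER_CUBIC)
a,b=up(t),up(t2)
def match(A,B,x0,y0,x1,y1):
    r=cv2.matchTemplate(B,A[y0:y1,x0:x1],cv2.TM_CCOEFF_NORMED); _,v,_,l=cv2.minMaxLoc(r); return v,l[0]-x0,l[1]-y0
for nm,bx,z in [("housing top",(1050,262,1212,400),.122),("saddle front corner",(965,460,1060,520),.02),("saddle+knob",(970,460,1130,550),.02)]:
    v,dx,dy=match(a,b,*bx); c=np.array([(bx[0]+bx[2])/2,(bx[1]+bx[3])/2]); f=lambda c:(c+.5)/k-.5+[210,150]
    p0=back(t,f(c),z); p1=back(t2,f(c+[dx,dy]),z); print(nm,round(v,3),dx,dy,"travel mm",((p1-p0)*1e3).round(2))
# roller: profile
print([int(x) for x in a[345:380,840:940:5].mean(0)])
print([int(x) for x in b[335:365,650:740:5].mean(0)])
import cv2
crop(t2,265,170,315,205,14,"z20.png"); crop(t,285,170,340,205,14,"z0.png")
E
```

```text
housing top 0.943 -239 -27 travel mm [ 1.   65.94  0.  ]
saddle front corner 0.952 -223 -23 travel mm [ 0.29 65.82  0.  ]
saddle+knob 0.978 -224 -24 travel mm [ 0.56 66.08  0.  ]
[126, 126, 120, 118, 122, 133, 146, 158, 163, 163, 162, 154, 142, 127, 112, 102, 101, 103, 104, 104]
[7, 13, 35, 65, 88, 106, 116, 119, 120, 111, 94, 77, 71, 76, 87, 98, 100, 97]
```

View pics/z20.png

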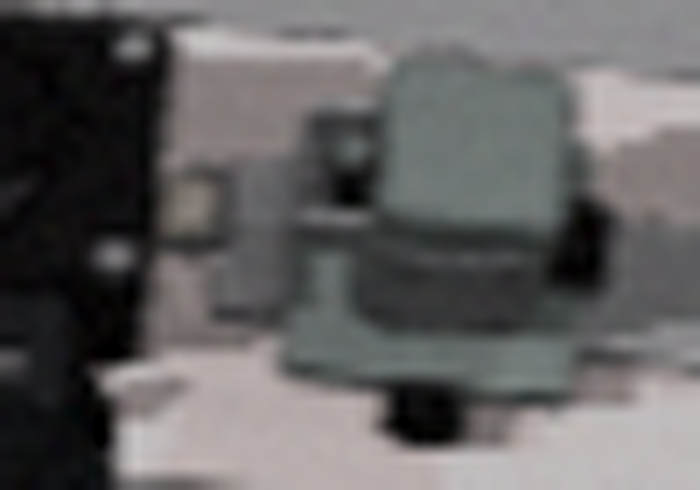

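View pics/z0.png

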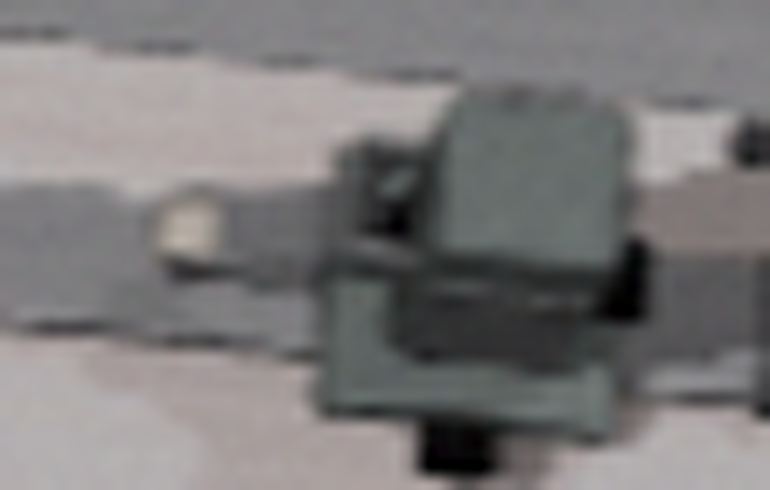

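The final views look right: the pack is at the block, and the roller sits against the pack end at (345,173) in the top crop. From the top view I get 65.9 mm of travel but only about 6.5 mm of lever press, which is close to the click threshold. I'll take one better measurement from above the lever before handing in.

{"fn": "drive_tool", "kwargs": {"plan": [{"dx": -0.02,"dy": 0.02,"dz": 0.005,"turn": 0},{"dx": -0.033,"dy": 0.033,"dz": 0.015,"turn": 0},{"dx": -0.035,"dy": 0.035,"dz": 0.018,"turn": 0},{"dx": -0.035,"dy": 0.035,"dz": 0.018,"turn": 0},{"dx": -0.033,"dy": 0.033,"dz": 0.016,"turn": 0},{"dx": -0.02,"dy": 0.02,"dz": 0.012,"turn": 0},{"dx": 0,"dy": 0,"dz": 0,"turn": 0},{"dx": 0,"dy": 0,"dz": 0,"turn": 0},{"dx": 0,"dy": 0,"dz": 0,"turn": 0},{"dx": 0,"dy": 0,"dz": 0,"turn": 0}]}}

```text
clock: 46.8
ee_pos: [0.5999, -0.1845, 0.2022]
tcp_rot: [-3.133, 0.248, 1.59]
force: [0.7, -0.5, -0.2]
gripper_width: 0.095
```

```bash
python3 - <<'E'
from h import *
import pickle
w=grab_frame("wrist"); cv2.imwrite("pics/w21.png",w["frame"]); pickle.dump((w,),open("f21.pkl","wb")); K,R,t=cam(w); print(-R.T@t); a=get_state(); print(a["clock"],a["ee_pos"],a["tcp_rot"])
print(proj(w,[[.592,-.066,.122],[.592,-.037,.088],[.592,-.012,.04]]))
E
```

```text
[ 0.59848939 -0.06893819  0.34882282]
46.85 [ 0.59995635 -0.18446044  0.20227263] [-3.13333273  0.24826551  1.59017503]
[[245.2699954   -9.70523769]
 [247.0115738  -62.96846811]
 [248.87085794 -96.35360888]]
```

View pics/w21.png

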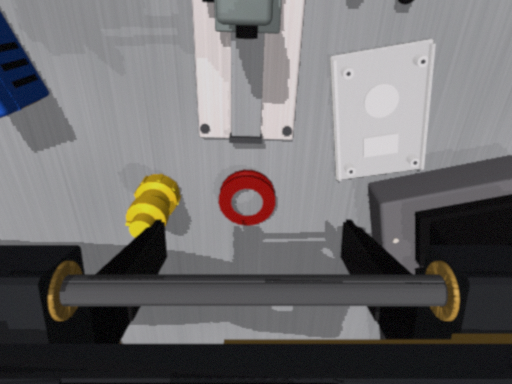

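{"fn": "drive_tool", "kwargs": {"plan": [{"dx": 0.02,"dy": -0.002,"dz": -0.005,"turn": 0},{"dx": 0.03,"dy": -0.002,"dz": -0.008,"turn": 0},{"dx": 0.03,"dy": -0.002,"dz": -0.008,"turn": 0},{"dx": 0.025,"dy": 0,"dz": -0.007,"turn": 0},{"dx": 0.008,"dy": 0,"dz": -0.001,"turn": 0},{"dx": 0,"dy": 0,"dz": 0,"turn": 0},{"dx": 0,"dy": 0,"dz": 0,"turn": 0},{"dx": 0,"dy": 0,"dz": 0,"turn": 0},{"dx": 0,"dy": 0,"dz": 0,"turn": 0},{"dx": 0,"dy": 0,"dz": 0,"turn": 0}]}}

```text
clock: 48.1
ee_pos: [0.5895, -0.0603, 0.2038]
tcp_rot: [-3.135, 0.248, 1.59]
force: [1.3, 0.4, 0.5]
gripper_width: 0.0952
```

```bash
python3 - <<'E'
from h import *
import pickle
w=grab_frame("wrist"); cv2.imwrite("pics/w22.png",w["frame"]); pickle.dump((w,),open("f22.pkl","wb")); K,R,t=cam(w); print(-R.T@t); a=get_state(); print(a["clock"],a["ee_pos"],a["tcp_rot"])
print(proj(w,[[.592,-.066,.122],[.592,-.037,.088],[.592,-.012,.04]]))
crop(w,190,0,310,110,6,"c22.png")
E
```

```text
[0.58778454 0.05520763 0.35046108]
48.15 [ 0.58954829 -0.06021496  0.20380486] [-3.13495331  0.24773777  1.59045962]
[[258.17039912 179.80860741]
 [258.74853875 128.24313657]
 [259.01447062  83.28118693]]
```

View pics/c22.png

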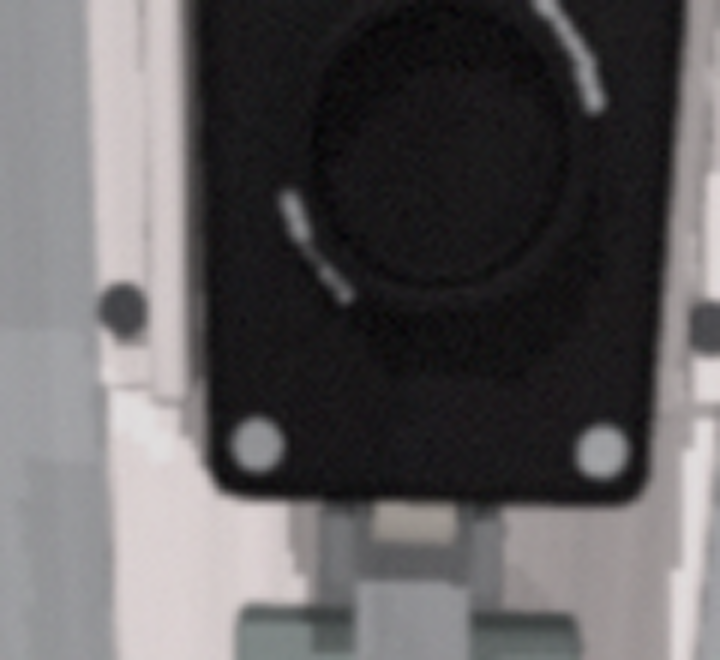

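{"fn": "drive_tool", "kwargs": {"plan": [{"dx": -0.012,"dy": 0,"dz": 0.003,"turn": 0},{"dx": -0.02,"dy": 0,"dz": 0.005,"turn": 0},{"dx": -0.018,"dy": 0,"dz": 0.004,"turn": 0},{"dx": 0,"dy": 0,"dz": 0,"turn": 0},{"dx": 0,"dy": 0,"dz": 0,"turn": 0},{"dx": 0,"dy": 0,"dz": 0,"turn": 0},{"dx": 0,"dy": 0,"dz": 0,"turn": 0},{"dx": 0,"dy": 0,"dz": 0,"turn": 0},{"dx": 0,"dy": 0,"dz": 0,"turn": 0},{"dx": 0,"dy": 0,"dz": 0,"turn": 0}]}}

```text
clock: 49.4
ee_pos: [0.5905, -0.1155, 0.2045]
tcp_rot: [-3.135, 0.248, 1.59]
force: [-0.7, 0.3, -0.0]
gripper_width: 0.0949
```

```bash
python3 - <<'E'
from h import *
import pickle
w=grab_frame("wrist"); cv2.imwrite("pics/w23.png",w["frame"]); pickle.dump((w,),open("f23.pkl","wb")); K,R,t=cam(w); print(-R.T@t); a=get_state(); print(a["clock"],a["ee_pos"],a["tcp_rot"])
print(proj(w,[[.592,-.066,.122],[.592,-.037,.088],[.592,-.012,.04]]))
crop(w,205,0,315,100,6,"c23.png")
E
```

```text
[5.88729212e-01 4.35921017e-05 3.51099790e-01]
49.45 [ 0.59044886 -0.11544991  0.20441967] [-3.13483909  0.24771706  1.59026302]
[[258.68897719 107.93380582]
 [259.29695562  55.23275726]
 [259.53123114  13.69048577]]
```

View pics/c23.png

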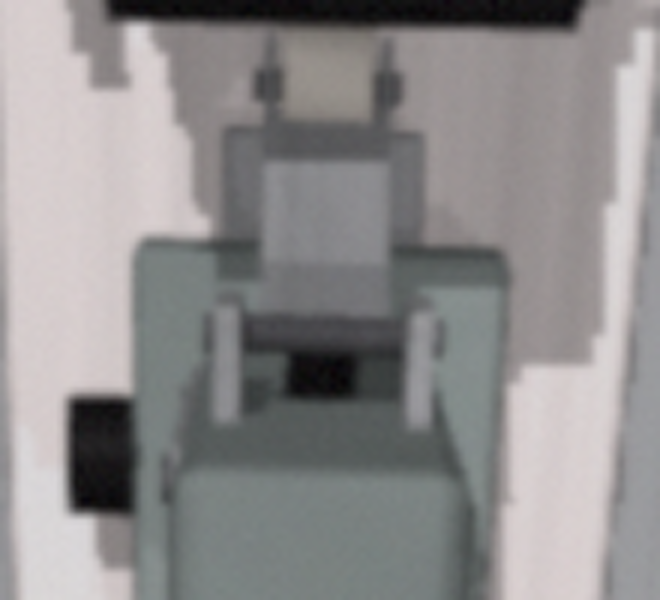

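```bash
python3 - <<'E'
from h import *
import pickle
from scipy.optimize import brentq
w8=pickle.load(open("f8.pkl","rb"))[0]; w=pickle.load(open("f23.pkl","rb"))[0]
px=lambda v,s,o:(v+.5)/s-.5+o
h8=back(w8,(px(320,6,215),px(417,6,80)),.088)[1]; h=back(w,(px(325,6,205),px(335,6,0)),.088)[1]
pe=back(w,(px(340,6,205),px(23,6,0)),.08)[1]
print("hinge travel",(h-h8)*1e3,"pack end",pe)
for z0 in(.036,.042,.048):
    d0=back(w8,(px(322,6,215),px(122,6,80)),z0)[1]-h8; L=np.hypot(d0,.088-z0); th0=np.arctan2(d0,.088-z0)
    g=lambda z:back(w,(px(328,6,205),px(86,6,0)),z)[1]-h
    z1=brentq(lambda z:np.hypot(g(z),.088-z)-L,.0,.06); th1=np.arctan2(g(z1),.088-z1); dt=th0-th1
    s=.4333; a0=np.arcsin(s)
    pl=28+12*np.sin(a0-dt)
    print(z0,"d0",d0*1e3,"d1",g(z1)*1e3,"z1",z1,"pressed",(d0-g(z1))*1e3,"dtheta deg",np.degrees(dt),"plunger",pl,"need",L*1e3*(np.sin(th0)-np.sin(th0-np.radians(8.46))),"over",L*1e3*(np.sin(th0)-np.sin(th0-np.radians(13.66))), "front-pack",(h+g(z1)+.008-pe)*1e3)
E
```

```text
hinge travel 66.1438394810844 pack end -0.004040600388808628
0.036 d0 32.478574320993005 d1 24.645609490085615 z1 0.03186220771364028 pressed 7.83296483090739 dtheta deg 8.285972167022855 plunger 31.586730197662845 need 8.003588863695626 over 13.198992162861275 front-pack -0.44622044908184005
0.042 d0 32.89896316187132 d1 24.855153180453325 z1 0.03720075652627918 pressed 8.043809981418 dtheta deg 9.50048569375033 plunger 31.34320355775455 need 7.125449722349976 over 11.793924271009692 front-pack -0.23667675871413307
0.048 d0 33.31935200274963 d1 25.057973928485925 z1 0.04236802480187325 pressed 8.261378074263707 dtheta deg 11.02115649047849 plunger 31.036183369734708 need 6.247310581004324 over 10.388856379158106 front-pack -0.03385601068153256
```

```bash
python3 - <<'E'
from h import *
import pickle
w22=pickle.load(open("f22.pkl","rb"))[0]; w=pickle.load(open("f23.pkl","rb"))[0]; w19=pickle.load(open("f19.pkl","rb"))[0]
px=lambda v,s,o:(v+.5)/s-.5+o
print("pack end",back(w,(260,px(23,6,0)),.08)[1],back(w22,(260,px(499,6,0)),.08)[1])
def ray(w,u,v):
    K,R,t=cam(w); return -R.T@t, R.T@np.linalg.inv(K)@np.array([u,v,1.])
def tri(a,b,off=0):
    (c1,d1),(c2,d2)=ray(*a),ray(*b)
    A=np.array([[d1[1],-d2[1]],[d1[2],-d2[2]]]); s=np.linalg.solve(A,(c2+[0,off,0]-c1)[1:]); return (c1+s[0]*d1)[1:]
off=back(w,(260,px(23,6,0)),.08)[1]-back(w22,(260,px(499,6,0)),.08)[1]
for o in(0,off):
    print("roller/strap edge E",tri((w,260,px(122,6,0)),(w22,259,px(545,6,0)),o)," lever bend",tri((w,260,px(158,6,0)),(w22,259,px(582,6,0)),o),"saddle bot",tri((w,255,px(240,6,0)),(w22,240,px(606,6,0)),o))
for z in(.03,.034,.038,.042): print(z,back(w,(260,px(86,6,0)),z)[1])
E
```

```text
pack end -0.004054769997165519 -0.0029244823275271503
roller/strap edge E [-0.01602599  0.04953426]  lever bend [-0.01995403  0.05517633] saddle bot [-0.03368001  0.01789002]
roller/strap edge E [-0.01569763  0.05569632]  lever bend [-0.01954549  0.06122186] saddle bot [-0.03299116  0.02469628]
0.03 -0.012549610814426
0.034 -0.012392734935913578
0.038 -0.012235859057401158
0.042 -0.012078983178888737
```

The geometry agrees now: about 8 mm of lever press, with the roller front within 0.5 mm of the pack end. With the triangulated roller height, the plunger comes out at about 31.0–31.3 mm, inside 30.5–31.55. Handing in.

```bash
python3 - <<'E'
from station import *
a=get_state(); print(a["clock"],a["force"],a["ee_pos"])
print(close_job())
E
```

```text
49.45 [ 0.42811585  0.23515    -0.30286135] [ 0.59044886 -0.11544991  0.20441967]
the job is handed in; nothing more can be done
None
```

I handed the job in at 49.5 s. By my checks the pack is home and the switch is clicked, but no verdict was reported.

**Pack:** I lowered it between the rails and pushed it up to the contact block. The first lowering touched the slide bar's end, so I lifted, moved 9 mm towards the block and lowered again. The push tilted the tool by about 0.06 rad and lifted the pack's far end. I pressed it flat before letting go, and it lies flat against the block in the last views.

**Switch:** I gripped the housing and slid it about 66 mm, in small steps near the end. Pushing force rose from about 9–10 N to 16 N, then fell to 11.4 N at the click. I stopped there and opened the fingers; the saddle did not move.

**Last checks:**
- **Lever press:** about 8 mm, with the roller front within 0.5 mm of the pack's end.
- **Plunger:** about 31.0–31.3 mm, inside 30.5–31.55, taking the roller height from a rough two-view triangulation.
- **Bystanders:** none looked displaced in the views I took; I did not measure their positions.
- **Robot:** clear of everything, at about 0.20 m height.

**Disagreements:**
- **Coarser press estimates:** these gave only about 5–6.5 mm, near the click threshold, so I took the closer picture behind the 8 mm figure.
- **Roller height:** the plunger figure depends on it. At the lowest roller height the task allows, it would be 31.59 mm, just short of the click. I relied on the triangulation and the force drop instead.
- **Force readings:** these scattered by about 1 N.

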